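Switch on the hand scanner, read the carton label, dock it

ROBOT

A 7-joint arm with a two-finger parallel gripper is mounted at the origin on the work surface. World frame = base frame: x ahead of the robot, y to its left, z up, the work surface at z = 0. Lengths are in m, angles in rad, forces in N, time in s.
With the tool pointing down it reaches from about 0.4 to 0.925 m from the base axis. Payload 5.6 kg.
Tool frame: the origin (TCP) lies at the very end of the fingers, on their centre line; the grasp point (between the pads) lies 19 mm behind it; z points along the fingers, y is the line along which they close (so a half turn about z gives the same grasp; the last joint's range is limited). The gripper opens to 85 mm and grips with 20 to 120 N. Pads are 22 mm wide; open, the fingers measure 114 mm over their backs; the gripper's body (76 mm by 85 mm) begins 54 mm behind the grasp point. The pads swing forward as they close: fully open they stand 13 mm farther back than shut.
Start: joints at [-1.211, 0.468, -0.012, 1.603, 0.006, 1.071, -0.056], TCP at [0.255, 0.598, 0.193] pointing down, gripper open.
Joint ranges: [-2.53, 2.53], [-0.31, 2.02], [-1.57, 1.55], [0.28, 2.44], [-1.29, 4.43], [0.15, 1.84], [-2.92, 2.92]. Speed limits (rad/s): [2.57, 2.57, 3.14, 3.14, 3.14, 3.14, 3.14].

INTERFACE

Orientations are given as a unit quaternion [x, y, z, w].
In Python, from workcell import sensors, snapshot, calibration, job gives the robot as it stands.
- The arm moves only by the tool carry_out, never from a script. Its argument "targets" is a list of rows, each an object of numbers: "dx", "dy", "dz": the shift along the tool's x, y, z in cm; "yaw": the turn about the tool's z in degrees; "grip": the gripper's target within -1 to 1 (fully open at 1, half-way at 0, shut at -1). A call has 1 to 12 rows; each row shifts and turns the commanded pose from where the row before left it, along the tool's axes as they then stand; what a row does not reach is not made up. A row lasts 1/12 s, in which the tool goes at most 41.7 mm and 7.16 degrees, less where a joint would pass 70% of its speed; a pose out of reach is approached as far as the arm can. A call with a gripper value outside its range is refused whole. The fingers move at their own pace and stop on an object; "grip_force" is the grip in N (left out, the last holds). Time passes only in rows, so rows that do not move let the fingers close. It gives the time, the measured TCP pose, the force, the opening and the grip force at its end, in the units of the state.
- sensors.get_obs(): the state, without advancing time (a new reading comes with each control period).
- snapshot(name): name is "scene" or "top"; returns the picture (400x640x3 uint8, blue, green, red); there is no depth.
- calibration(name): a dict with "mtx" (3x3 intrinsics, pixels), "world_to_cam" (4x4, takes a point from world to camera coordinates). Camera axes: x right, y down, z forward; pixel columns grow to the right and rows downward; lengths in m; the calibration is good to about 2 mm. A picture is of the moment at which its call begins. calibration takes no time and is no camera call.
- job.close_job(): hands the job in; it is judged then, once.
The state is a dict: "t": time; "qpos": joint angles; "joint_vel": joint speeds; "joint_efforts": joint torques, N m; "eef_pos": TCP position; "tool_rot": TCP orientation; "wrist_force": force on the tool from outside, world axes, zero at the start; "moment": the same for the moment, N m; "opening": finger opening in m; "grip_force": force on a finger pad.
Only numpy, scipy, OpenCV 4.12 (cv2) and the standard library are available. Lean on these libraries where they do the work, as an engineer would, in place of code of your own. Each camera call takes 0.05 s, during which the arm holds its last target. There are 200 camera calls.

TASK

With the hand scanner still lying in its dock, slide the tiny recessed power switch on top of its head all the way towards the nose. Then pick the scanner up and hold it level and still for a couple of seconds with the window under its nose about 80 mm above the middle of the barcode label on the carton, the scanner's length running the same way as the bars. Finally set it gently back down in its dock, as it lay, still switched on; do not shift the carton or the other things on the bench.

Things in the scene. Friction and masses are not known exactly. Their poses are not given: they have to be found in the camera images.
- scanner: Loose beige plastic hand scanner, 200 mm long, 0.2 to 0.36 kg, lying level in its dock. Origin: underside, 95 mm behind the nose face; +x along its length to the nose, +z up (the switch side). Handle: x -105 to +5 mm, 34 mm wide (y), 30 mm tall. Head: x +5 to +95 mm, 60 mm wide, 36 mm tall.
- switch_slot (a point): Middle of the floor of the recessed slot in the head's top, open upwards: 26 mm wide (scanner y), 49.5 mm long (scanner x +26 to +75.5 mm), 7 mm deep (floor 29 mm above the scanner's underside, 49 mm above the table when docked). The small grey switch knob slides in it. Same axes as the scanner.
- switch_knob (a point): Middle of the top of the switch knob. The knob is 8 mm long (scanner x), 14 mm wide and 6 mm tall, its top 1 mm below the slot's rim; behind it (towards the handle) 28 to 31 mm of slot lie free for a fingertip. Same axes as the scanner.
- power_switch (a joint): Position of the switch along the scanner's +x in m: 0 = off (towards the handle), 0.012 = fully on (towards the nose, against its end stop). Starts at 0 to 0.003. It moves with about 1.2 N and stays where it is left.
- scanner_grip (a point): Place to grip the handle, from above with the fingers closing across its 34 mm width: 30 mm behind the scanner's origin, 15 mm above its underside (35 mm above the table when docked). The balance point is close to it. Same axes as the scanner.
- scanner_window (a point): Centre of the reading window in the underside of the head, 75 mm ahead of the scanner's origin, level with the underside. It reads straight down (scanner -z). Same axes as the scanner.
- dock_seat (a point): Where the scanner's origin lies when docked, 20 mm above the table; x to the nose. Grey dock fixed to the bench: block 80 mm wide under the head, rib 26 mm wide under the handle, both 20 mm high; walls 14 mm above the seat beside the head, before the nose and behind the handle, about 4 mm play to the scanner. Beside the handle is room for fingers down to the table.
- carton: Sealed cardboard carton, 200 mm (x) by 150 mm (y) by 90 mm tall, about 2 kg, loose on the table. Origin: centre of the underside.
- label (a point): Middle of the white barcode label (50 mm by 70 mm) on the carton's top, 90 mm above the table, 20 mm from the carton's middle in its +x and 20 mm in its +y. The black bars run along this point's x (the carton's x); z up.
- tape_roll: Roll of packing tape standing on its flat side, 100 mm across, 48 mm tall; bystander. Origin: centre of the underside.
- jar: Amber jar, 72 mm across, 100 mm tall; bystander. Origin: centre of the underside.
- scissors: Scissors with red handles lying flat, 180 mm long, 10 mm tall; bystander. Origin: near the pivot, underside; x towards the blade tips.
There are look-alikes about, which are no part of the job. Leave any turquoise or yellow look-alike of the scanner alone.

How it is judged:
By the outcome, as a careful person would: the job done as asked, in the order asked, and still so for the second after the job is handed in, with the robot touching nothing.
It also fails if it takes over 62 s, if anything falls off the work surface, if the arm or the gripper's body presses on something with over 40 N, if the wrist force passes 120 N, or if a joint passes its speed limit or range.

## Working session

There is one attempt and no reset: what is moved stays moved. The work goes in short steps, Python scripts to look and compute and a tool call to move; the robot and the scene stay as the last step left them, time stands still between calls to the robot, and variables do not carry over. Pictures are saved under pics/ and viewed, at most 10 in all, crops included, and the job is handed in when it is done.

Besides the shell and the picture viewer there is one more tool, called after "Emit:" by a JSON object that holds its "api" and its "payload", one argument or row to a line. carry_out: Moves the arm, as the interface text tells. Its arguments: {"type":"object","properties":{"targets":{"type":"array"},"grip_force":{"type":"number"}},"required":["targets"]}

```bash
mkdir -p pics; ls; python3 - <<'E'
from workcell import sensors, snapshot, calibration
import cv2,numpy as np
for n in("scene","top"):
    cv2.imwrite(f"pics/{n}0.png",snapshot(n)); c=calibration(n); print(n,np.round(c["mtx"],1).tolist(),np.round(c["world_to_cam"],3).tolist())
o=sensors.get_obs();print({k:np.round(v,3).tolist() for k,v in o.items()})
E
```

```text
pics
scene [[443.1, 0.0, 325.9], [0.0, 443.1, 196.2], [0.0, 0.0, 1.0]] [[-0.819, 0.574, 0.008, 0.375], [0.412, 0.598, -0.688, -0.208], [-0.4, -0.56, -0.726, 1.46], [0.0, 0.0, 0.0, 1.0]]
top [[412.6, 0.0, 325.6], [0.0, 412.6, 194.8], [0.0, 0.0, 1.0]] [[-0.017, -0.999, -0.027, 0.13], [-0.995, 0.02, -0.097, 0.534], [0.098, 0.026, -0.995, 1.126], [0.0, 0.0, 0.0, 1.0]]
{'t': 0.1, 'qpos': [-1.211, 0.468, -0.012, 1.604, 0.006, 1.071, -0.056], 'joint_vel': [0.0, -0.003, 0.0, -0.002, -0.002, 0.0, 0.001], 'joint_efforts': [0.001, -53.351, 0.021, -25.196, 0.011, 0.004, 0.0], 'eef_pos': [0.255, 0.597, 0.192], 'tool_rot': [0.2, 0.98, -0.001, -0.0], 'wrist_force': [-1.174, -0.59, 0.174], 'moment': [0.019, 0.032, 0.016], 'grip_force': 0.0, 'opening': 0.085}
```

View pics/scene0.png

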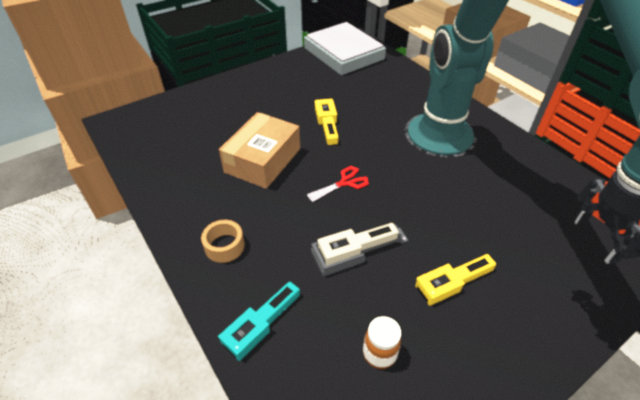

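View pics/top0.png

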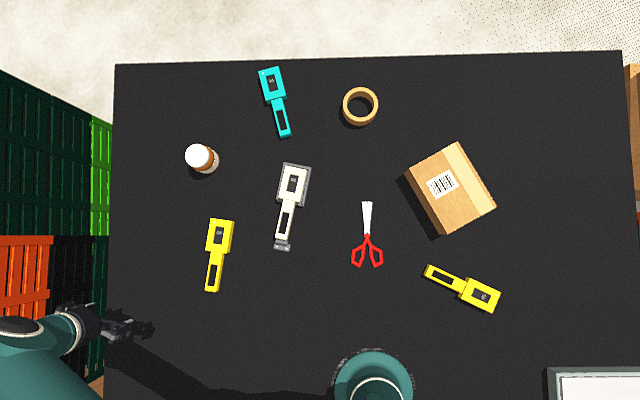

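The beige scanner sits at about (290,205) in "top" with its nose up and away from the base. The carton's label is at about (442,183). I'll enlarge both.

```bash
cat > h.py <<'E'
import numpy as np,cv2
from workcell import sensors,snapshot,calibration
def ray(n,uv,z):
    c=calibration(n);M=np.array(c["world_to_cam"]);R,t=M[:3,:3],M[:3,3]
    d=R.T@np.linalg.inv(c["mtx"])@[uv[0],uv[1],1];o=-R.T@t
    return o+d*(z-o[2])/d[2]
def proj(n,p):
    c=calibration(n);M=np.array(c["world_to_cam"]);q=np.array(c["mtx"])@(M[:3,:3]@p+M[:3,3]);return q[:2]/q[2]
def crop(img,x,y,w,h,s):
    return cv2.resize(img[y:y+h,x:x+w],None,fx=s,fy=s,interpolation=cv2.INTER_CUBIC)
E
python3 - <<'E'
from h import *
t=cv2.imread("pics/top0.png");s=cv2.imread("pics/scene0.png")
a=crop(t,260,155,60,100,6);b=crop(t,400,135,100,100,4.4)
b=cv2.copyMakeBorder(b,0,160,0,0,cv2.BORDER_CONSTANT)
cv2.imwrite("pics/c1.png",np.hstack([a,b]))
cv2.imwrite("pics/c2.png",crop(s,305,215,110,65,7))
E
```

```text
(no output)
```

View pics/c1.png

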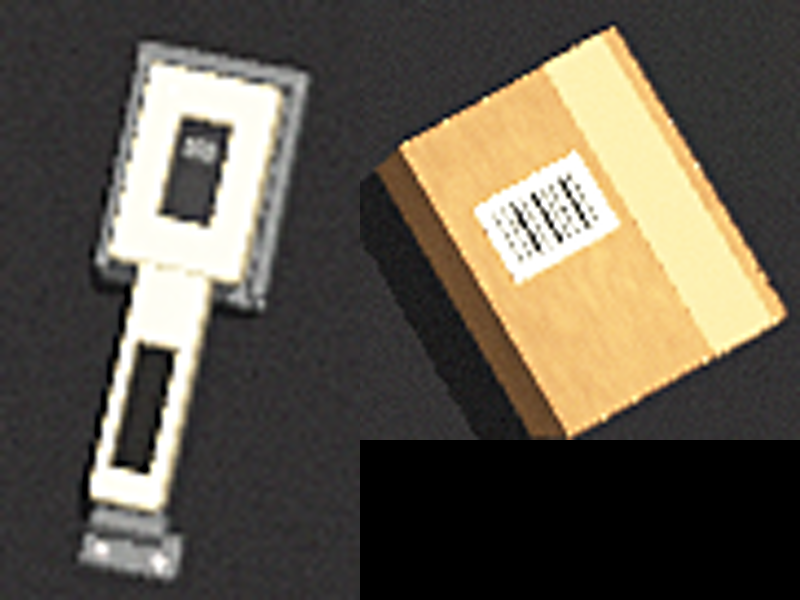

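View pics/c2.png

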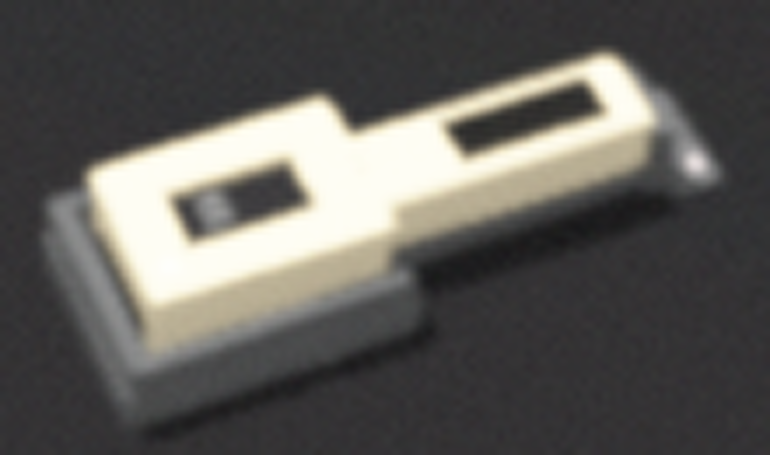

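```bash
python3 - <<'E'
from h import *
def P(u,v,x0,y0,s,z,n="top"): return ray(n,((u+.5)/s-.5+x0,(v+.5)/s-.5+y0),z)
T=lambda u,v,z:P(u,v,260,155,6,z)
H=[T(*p,.056) for p in[(153,63),(284,88),(243,284),(108,260)]]
B=[T(*p,.05) for p in[(90,500),(168,508)]]
S=[T(*p,.056) for p in[(183,118),(232,122),(209,222),(158,214)]]
pr=lambda n,a:print(n,np.round(a,4).tolist())
pr("sides",[np.linalg.norm(H[i]-H[(i+1)%4]) for i in range(4)])
nose=(H[0]+H[1])/2;back=(B[0]+B[1])/2;hc=np.mean(H,0)
pr("head c",hc);pr("nose",nose);pr("back",back);pr("slot c",np.mean(S,0))
d=nose-back;pr("len",np.linalg.norm(d[:2]));pr("yaw deg",np.degrees(np.arctan2(d[1],d[0])))
pr("knob",T(199,150,.055))
# scene cross
Q=lambda u,v,z:P(u,v,305,215,7,z,"scene")
H2=[Q(*p,.056) for p in[(322,98),(90,172),(150,303),(395,222)]]
pr("scene head sides",[np.linalg.norm(H2[i]-H2[(i+1)%4]) for i in range(4)])
pr("scene head c",np.mean(H2,0)); b2=[Q(*p,.05) for p in[(605,55),(658,125)]];n2=(H2[1]+H2[2])/2;d=n2-np.mean(b2,0)
pr("scene back",np.mean(b2,0));pr("nose",n2);pr("len",np.linalg.norm(d[:2]));pr("yaw",np.degrees(np.arctan2(d[1],d[0])))
pr("scene knob",Q(212,208,.055)); S2=[Q(*p,.056) for p in[(172,195),(290,160),(308,205),(192,242)]];pr("scene slot",np.mean(S2,0))
C=lambda u,v,z:P(u-360,v,400,135,4.4,z)
K=[C(*p,.09) for p in[(400,145),(610,27),(787,318),(568,440)]]
L=[C(*p,.09) for p in[(475,210),(575,150),(620,215),(517,284)]]
for n,X in(("carton",K),("label",L)):
  pr(n,np.mean(X,0));pr("sides",[np.linalg.norm(X[i]-X[(i+1)%4]) for i in range(4)])
d=K[0]-K[3]+K[1]-K[2];pr("yaw carton x",np.degrees(np.arctan2(d[1],d[0])))
d=L[0]-L[3]+L[1]-L[2];pr("yaw label x",np.degrees(np.arctan2(d[1],d[0])))
from scipy.spatial.transform import Rotation as R
pr("toolR",R.from_quat(sensors.get_obs()["tool_rot"]).as_matrix())
E
```

```text
sides [0.0615, 0.0919, 0.0627, 0.0929]
head c [0.5668, 0.2096, 0.056]
nose [0.6118, 0.1993, 0.056]
back [0.417, 0.2426, 0.05]
slot c [0.5688, 0.2103, 0.056]
len 0.1995
yaw deg -12.529
knob [0.5777, 0.2087, 0.055]
scene head sides [0.0889, 0.0593, 0.0911, 0.0595]
scene head c [0.5681, 0.21, 0.056]
scene back [0.4207, 0.2475, 0.05]
nose [0.612, 0.2001, 0.056]
len 0.1971
yaw -13.9109
scene knob [0.5784, 0.2077, 0.055]
scene slot [0.5687, 0.2113, 0.056]
carton [0.544, -0.2144, 0.09]
sides [0.1462, 0.2019, 0.1494, 0.2008]
label [0.5545, -0.1889, 0.09]
sides [0.0704, 0.0469, 0.0746, 0.0505]
yaw carton x 27.8063
yaw label x 29.4858
toolR [[-0.9199, 0.3921, -0.0006], [0.3921, 0.9199, -0.0015], [-0.0001, -0.0016, -1.0]]
```

The scanner's origin is at about (0.519, 0.221) and its yaw is about −13°. Both cameras agree, and the 200, 60 and 90 mm sizes check out. The label is at (0.555, −0.189), with the bars at about 28.5°. I'll put one finger in the slot behind the knob with the gripper half open, so the other finger hangs outside the head.

Emit:
{"api": "carry_out", "payload": {
  "targets": [
    {"dx": -2,"dy": -1,"grip": 0},
    {"dx": -3.2,"dy": -1.6,"grip": 0},
    {"dx": -3.5,"dy": -1.7,"grip": 0},
    {"dx": -3.5,"dy": -1.7,"grip": 0},
    {"dx": -3.5,"dy": -1.7,"grip": 0},
    {"dx": -3.5,"dy": -1.7,"grip": 0},
    {"dx": -3.5,"dy": -1.7,"grip": 0},
    {"dx": -3.5,"dy": -1.7,"grip": 0},
    {"dx": -3.5,"dy": -1.7,"grip": 0},
    {"dx": -3.5,"dy": -1.7,"grip": 0},
    {"dx": -3.5,"dy": -1.7,"grip": 0},
    {"dx": -3.2,"dy": -1.6,"grip": 0}
  ]
}}

```text
invalid input
```

Emit:
{"api": "carry_out", "payload": {
  "targets": [
    {"dx": -2,"dy": -0.9,"dz": 1,"yaw": -5,"grip": 0},
    {"dz": 2,"yaw": -5,"grip": 0},
    {"dz": 2,"grip": 0},
    {"dz": 2,"grip": 0},
    {"grip": 0},
    {"grip": 0}
  ]
}}

```text
invalid input
```

```bash
cat >> h.py <<'E'
from scipy.spatial.transform import Rotation as Rot
def st():
    o=sensors.get_obs();R=Rot.from_quat(o["tool_rot"]).as_matrix();print("t",round(float(np.ravel(o["t"])[0]),2),"p",np.round(o["eef_pos"],4),"tool x deg",round(np.degrees(np.arctan2(R[1,0],R[0,0])),2),"tilt",np.round(R[:2,2],3),"F",np.round(o["wrist_force"],2),"M",np.round(o["moment"],3),"open",np.round(o["opening"],4),"gf",np.round(o["grip_force"],1))
    return np.array(o["eef_pos"]),R
def need(x,y):
    p,R=st();w=np.array([x-p[0],y-p[1],0]);print("need cm",np.round(100*R.T@w,2))
E
python3 -c "
from h import *
need(.5644,.2398)"
```

```text
t 0.1 p [0.2546 0.5974 0.1918] tool x deg 156.92 tilt [-0.001 -0.002] F [-1.17 -0.59  0.17] M [0.019 0.032 0.016] open 0.0853 gf 0.0
need cm [-4.252e+01 -2.075e+01  4.000e-02]
```

Emit:
{"api": "carry_out", "payload": {
  "targets": [
    {"dx": -2,"dy": -1,"dz": 0,"yaw": 0,"grip": 0},
    {"dx": -3.5,"dy": -1.7,"dz": 0,"yaw": 0,"grip": 0},
    {"dx": -3.5,"dy": -1.7,"dz": 0,"yaw": 0,"grip": 0},
    {"dx": -3.5,"dy": -1.7,"dz": 0,"yaw": 0,"grip": 0},
    {"dx": -3.5,"dy": -1.7,"dz": 0,"yaw": 0,"grip": 0},
    {"dx": -3.5,"dy": -1.7,"dz": 0,"yaw": 0,"grip": 0},
    {"dx": -3.5,"dy": -1.7,"dz": 0,"yaw": 0,"grip": 0},
    {"dx": -3.5,"dy": -1.7,"dz": 0,"yaw": 0,"grip": 0},
    {"dx": -3.5,"dy": -1.7,"dz": 0,"yaw": 0,"grip": 0},
    {"dx": -3.5,"dy": -1.7,"dz": 0,"yaw": 0,"grip": 0},
    {"dx": -3.5,"dy": -1.7,"dz": 0,"yaw": 0,"grip": 0},
    {"dx": -3,"dy": -1.5,"dz": 0,"yaw": 0,"grip": 0}
  ]
}}

```text
t: 1.1
eef_pos: [0.5478, 0.2589, 0.1925]
tool_rot: [0.201, 0.98, -0.0, 0.0]
wrist_force: [1.0, 0.1, -0.3]
opening: 0.043
grip_force: 0.0
```

Emit:
{"api": "carry_out", "payload": {
  "targets": [
    {"dx": -1.5,"dy": -0.7,"dz": 1,"yaw": -5,"grip": 0},
    {"dx": -1,"dy": -0.6,"dz": 2,"yaw": -5,"grip": 0},
    {"dx": 0,"dy": 0,"dz": 2,"yaw": 0,"grip": 0},
    {"dx": 0,"dy": 0,"dz": 2,"yaw": 0,"grip": 0},
    {"dx": 0,"dy": 0,"dz": 2,"yaw": 0,"grip": 0},
    {"dx": 0,"dy": 0,"dz": 0,"yaw": 0,"grip": 0},
    {"dx": 0,"dy": 0,"dz": 0,"yaw": 0,"grip": 0}
  ]
}}

```text
t: 1.68
eef_pos: [0.5641, 0.2402, 0.1016]
tool_rot: [0.114, 0.993, -0.001, -0.001]
wrist_force: [-0.4, -0.2, 1.6]
opening: 0.0425
grip_force: 0.0
```

```bash
python3 - <<'E'
from h import *
need(.5644,.2398)
a=snapshot("top");b=snapshot("scene")
for n in("top","scene"):print(n,proj(n,np.array([.558,.212,.06])))
A=crop(a,250,140,80,100,5);B=crop(b,290,170,80,100,5)
cv2.imwrite("pics/d1.png",np.hstack([A,B]))
E
```

```text
t 1.68 p [0.5641 0.2402 0.1016] tool x deg 166.92 tilt [-0.003 -0.001] F [-0.44 -0.17  1.58] M [ 0.047  0.021 -0.003] open 0.0425 gf 0.0
need cm [-0.03 -0.03 -0.  ]
top [291.4144806  186.50311155]
scene [342.7547764 240.3697312]
```

View pics/d1.png

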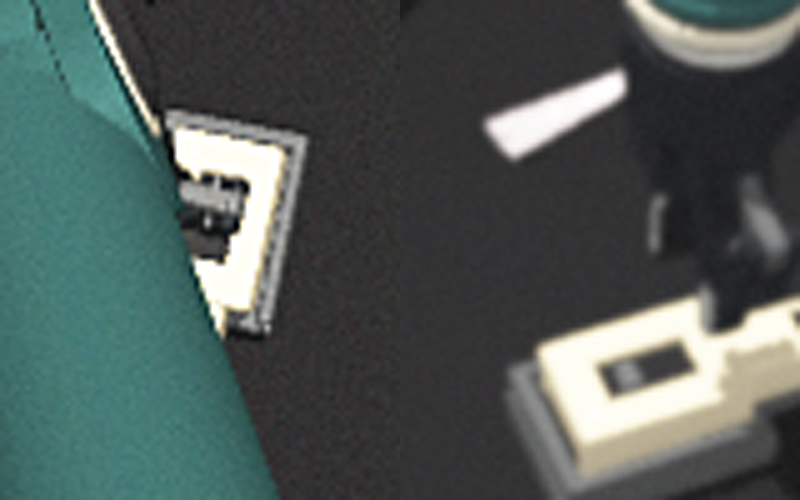

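```bash
python3 - <<'E'
from h import *
for y in(-.0285,.0285):
  for z in(.101,.106,.111):
    p=np.array([.5641+.226*y,.2402+.974*y,z])
    s=proj("scene",p);t=proj("top",p);print(y,z,((s-[290,170])*5+[400,0]).round(),((t-[250,140])*5).round())
E
```

```text
-0.0285 0.101 [668. 299.] [198. 224.]
-0.0285 0.106 [668. 292.] [197. 223.]
-0.0285 0.111 [669. 285.] [195. 222.]
0.0285 0.101 [718. 389.] [ 93. 202.]
0.0285 0.106 [719. 383.] [ 91. 201.]
0.0285 0.111 [719. 376.] [ 89. 199.]
```

```bash
python3 - <<'E'
from h import *
st()
a=snapshot("top");b=snapshot("scene")
def mk(n,im,x,y,w,h,s):
  o=crop(im,x,y,w,h,s);o=(255*(o/255.)**.45).astype(np.uint8)
  for yy,c in((-.0285,(0,0,255)),(.0285,(0,255,0))):
    for z in(.1016,.1146):
      q=(proj(n,np.array([.5641+.226*yy,.2402+.974*yy,z]))-[x,y]+.5)*s; cv2.circle(o,(int(q[0]),int(q[1])),3,c,-1)
  return o
cv2.imwrite("pics/d2.png",np.hstack([mk("top",a,270,155,45,65,8),mk("scene",b,325,195,55,65,8)]))
E
```

```text
t 1.78 p [0.5658 0.241  0.1038] tool x deg 166.92 tilt [0.001 0.001] F [0.64 0.53 1.11] M [ 0.037 -0.051  0.03 ] open 0.0425 gf 0.0
```

View pics/d2.png

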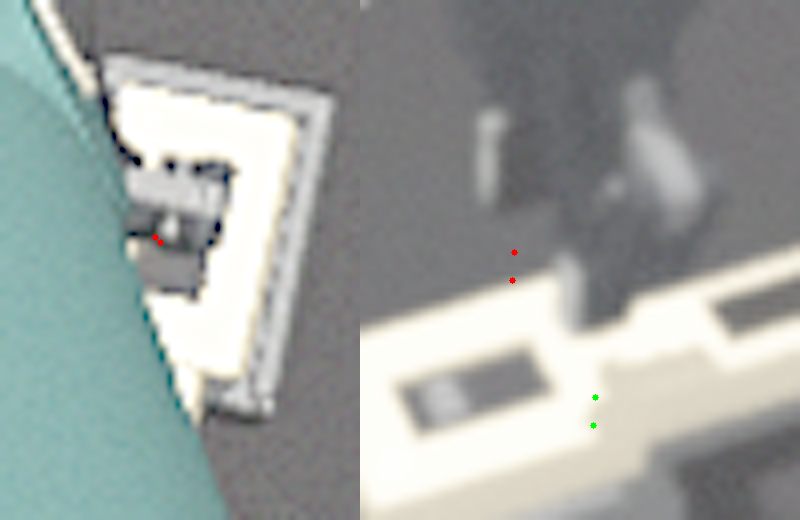

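The finger tips show about 7–10 px higher in "scene" than the TCP reading implies. I'll come lower and compare again before trusting either one.

Emit:
{"api": "carry_out", "payload": {
  "targets": [
    {"dx": 0,"dy": 0,"dz": 1.2,"yaw": 0,"grip": 0},
    {"dx": 0,"dy": 0,"dz": 1.2,"yaw": 0,"grip": 0},
    {"dx": 0,"dy": 0,"dz": 1.2,"yaw": 0,"grip": 0},
    {"dx": 0,"dy": 0,"dz": 0,"yaw": 0,"grip": 0},
    {"dx": 0,"dy": 0,"dz": 0,"yaw": 0,"grip": 0}
  ]
}}

```text
t: 2.3
eef_pos: [0.564, 0.2402, 0.0651]
tool_rot: [0.114, 0.993, -0.001, -0.001]
wrist_force: [-0.2, -0.6, 0.6]
opening: 0.0429
grip_force: 0.0
```

```bash
python3 - <<'E'
from h import *
p,R=st()
a=snapshot("top");b=snapshot("scene");p,R=st()
def mk(n,im,x,y,w,h,s):
  o=crop(im,x,y,w,h,s);o=(255*(o/255.)**.45).astype(np.uint8)
  for yy,c in((-.0285,(0,0,255)),(.0285,(0,255,0))):
    for dx in(-.011,.011):
     for dz in(0,-.013):
      q=(proj(n,p+R@[dx,yy,dz])-[x,y]+.5)*s; cv2.circle(o,(int(q[0]),int(q[1])),3,c,-1)
  return o
cv2.imwrite("pics/d3.png",np.hstack([mk("top",a,270,155,45,65,8),mk("scene",b,325,205,55,65,8)]))
E
```

```text
t 2.3 p [0.564  0.2402 0.0651] tool x deg 166.92 tilt [-0.003 -0.001] F [-0.21 -0.62  0.62] M [-0.005 -0.03   0.061] open 0.0429 gf 0.0
t 2.4 p [0.5652 0.2406 0.0666] tool x deg 166.91 tilt [-0. -0.] F [0.05 0.12 0.2 ] M [-0.021  0.05   0.05 ] open 0.0426 gf 0.0
```

View pics/d3.png

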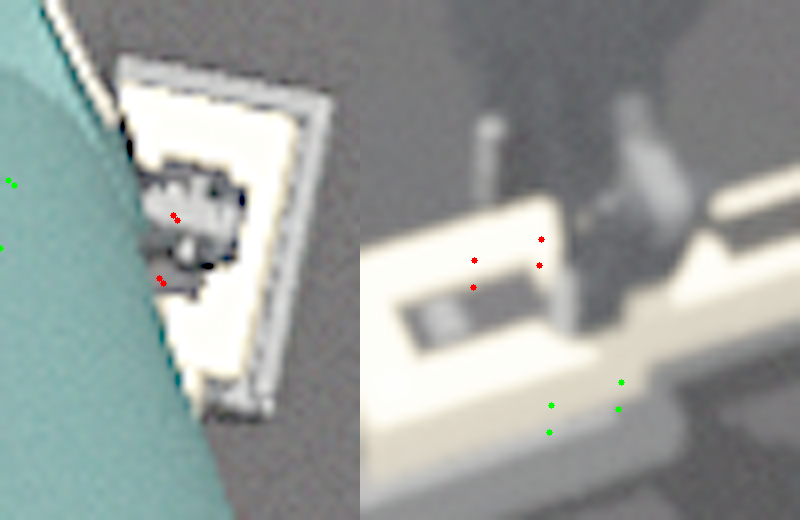

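```bash
python3 - <<'E'
from h import *
for n in("scene","top"):
  print(n,"label",proj(n,np.array([.5545,-.1889,.09])),"start tcp",[proj(n,np.array([.255,.598,.193])+s*.05*np.array([.392,.92,0])-[0,0,-.013]).round() for s in(-1,1)],
  "scanner hd",proj(n,np.array([.568,.2098,.056])))
E
```

```text
scene label [261.36994416 142.66212463] start tcp [array([571., 234.]), array([601., 274.])] scanner hd [338.843448   242.65576593]
top label [442.07492322 183.38165739] start tcp [array([140., 320.]), array([101., 303.])] scanner hd [292.3414702  183.03607733]
```

Emit:
{"api": "carry_out", "payload": {
  "targets": [
    {"dx": 0,"dy": 0,"dz": 0.4,"yaw": 0,"grip": 0},
    {"dx": 0,"dy": 0,"dz": 0,"yaw": 0,"grip": 0}
  ]
}}

```text
t: 2.57
eef_pos: [0.565, 0.2406, 0.0625]
tool_rot: [0.114, 0.993, 0.0, 0.0]
wrist_force: [0.0, 0.3, -1.0]
opening: 0.0426
grip_force: 0.0
```

Emit:
{"api": "carry_out", "payload": {
  "targets": [
    {"dx": 0,"dy": 0,"dz": 0.4,"yaw": 0,"grip": 0},
    {"dx": 0,"dy": 0,"dz": 0,"yaw": 0,"grip": 0}
  ]
}}

```text
t: 2.73
eef_pos: [0.5648, 0.2405, 0.0582]
tool_rot: [0.114, 0.993, -0.0, -0.0]
wrist_force: [-0.1, -0.2, -0.4]
opening: 0.043
grip_force: 0.0
```

Emit:
{"api": "carry_out", "payload": {
  "targets": [
    {"dx": 0,"dy": 0,"dz": 0.4,"yaw": 0,"grip": 0},
    {"dx": 0,"dy": 0,"dz": 0,"yaw": 0,"grip": 0}
  ]
}}

```text
t: 2.9
eef_pos: [0.5647, 0.2405, 0.054]
tool_rot: [0.114, 0.993, -0.0, -0.0]
wrist_force: [-0.3, 1.2, -0.6]
opening: 0.0429
grip_force: 0.0
```

Emit:
{"api": "carry_out", "payload": {
  "targets": [
    {"dx": 0,"dy": 0,"dz": 0.3,"yaw": 0,"grip": 0},
    {"dx": 0,"dy": 0,"dz": 0,"yaw": 0,"grip": 0}
  ]
}}

```text
t: 3.07
eef_pos: [0.5648, 0.2405, 0.0512]
tool_rot: [0.114, 0.993, -0.0, -0.0]
wrist_force: [-0.4, 0.0, 0.4]
opening: 0.0429
grip_force: 0.0
```

Emit:
{"api": "carry_out", "payload": {
  "targets": [
    {"dx": 0,"dy": 0,"dz": 0.3,"yaw": 0,"grip": 0},
    {"dx": 0,"dy": 0,"dz": 0,"yaw": 0,"grip": 0}
  ]
}}

```text
t: 3.23
eef_pos: [0.5648, 0.2405, 0.0482]
tool_rot: [0.114, 0.993, -0.0, -0.0]
wrist_force: [0.4, -0.4, -0.6]
opening: 0.0425
grip_force: 0.0
```

Emit:
{"api": "carry_out", "payload": {
  "targets": [
    {"dx": 0,"dy": 0,"dz": 0.2,"yaw": 0,"grip": 0},
    {"dx": 0,"dy": 0,"dz": 0,"yaw": 0,"grip": 0}
  ]
}}

```text
t: 3.4
eef_pos: [0.5649, 0.2405, 0.0463]
tool_rot: [0.114, 0.993, -0.0, -0.0]
wrist_force: [-0.2, -0.3, -0.2]
opening: 0.0426
grip_force: 0.0
```

Emit:
{"api": "carry_out", "payload": {
  "targets": [
    {"dx": 0,"dy": 0,"dz": 0.2,"yaw": 0,"grip": 0},
    {"dx": 0,"dy": 0,"dz": 0,"yaw": 0,"grip": 0}
  ]
}}

```text
t: 3.57
eef_pos: [0.5649, 0.2405, 0.0444]
tool_rot: [0.114, 0.993, -0.0, -0.0]
wrist_force: [-1.0, -0.3, -0.2]
opening: 0.0429
grip_force: 0.0
```

Emit:
{"api": "carry_out", "payload": {
  "targets": [
    {"dx": 0,"dy": 0,"dz": 0.2,"yaw": 0,"grip": 0},
    {"dx": 0,"dy": 0,"dz": 0,"yaw": 0,"grip": 0}
  ]
}}

```text
t: 3.73
eef_pos: [0.5649, 0.2406, 0.0424]
tool_rot: [0.114, 0.993, -0.0, -0.0]
wrist_force: [0.0, 0.2, -0.3]
opening: 0.0428
grip_force: 0.0
```

Emit:
{"api": "carry_out", "payload": {
  "targets": [
    {"dx": 0,"dy": 0,"dz": 0.2,"yaw": 0,"grip": 0},
    {"dx": 0,"dy": 0,"dz": 0,"yaw": 0,"grip": 0}
  ]
}}

```text
t: 3.9
eef_pos: [0.5649, 0.2405, 0.0404]
tool_rot: [0.114, 0.993, -0.0, -0.0]
wrist_force: [-0.5, 0.6, -0.5]
opening: 0.0431
grip_force: 0.0
```

Emit:
{"api": "carry_out", "payload": {
  "targets": [
    {"dx": 0,"dy": 0,"dz": 0.2,"yaw": 0,"grip": 0},
    {"dx": 0,"dy": 0,"dz": 0,"yaw": 0,"grip": 0}
  ]
}}

```text
t: 4.07
eef_pos: [0.5649, 0.2406, 0.0384]
tool_rot: [0.114, 0.993, -0.0, -0.0]
wrist_force: [0.5, 0.1, 0.1]
opening: 0.0426
grip_force: 0.0
```

Emit:
{"api": "carry_out", "payload": {
  "targets": [
    {"dx": 0,"dy": 0,"dz": 0.2,"yaw": 0,"grip": 0},
    {"dx": 0,"dy": 0,"dz": 0,"yaw": 0,"grip": 0}
  ]
}}

```text
t: 4.23
eef_pos: [0.5649, 0.2405, 0.0364]
tool_rot: [0.114, 0.993, -0.0, -0.0]
wrist_force: [0.6, -0.1, 0.6]
opening: 0.0428
grip_force: 0.0
```

```bash
python3 - <<'E'
from h import *
a=snapshot("top");b=snapshot("scene");p,R=st()
def mk(n,im,x,y,w,h,s):
  o=crop(im,x,y,w,h,s);o=(255*(o/255.)**.45).astype(np.uint8)
  for yy,c in((-.0285,(0,0,255)),(.0285,(0,255,0))):
    for dx in(-.011,.011):
     for dz in(0,-.013):
      q=(proj(n,p+R@[dx,yy,dz])-[x,y]+.5)*s; cv2.circle(o,(int(q[0]),int(q[1])),3,c,-1)
  return o
cv2.imwrite("pics/d4.png",np.hstack([mk("top",a,270,155,45,65,8),mk("scene",b,325,205,55,65,8)]))
E
```

```text
t 4.33 p [0.565  0.2406 0.0366] tool x deg 166.92 tilt [-0. -0.] F [-0.72  0.22  0.48] M [ 0.025 -0.014 -0.004] open 0.0426 gf 0.0
```

View pics/d4.png

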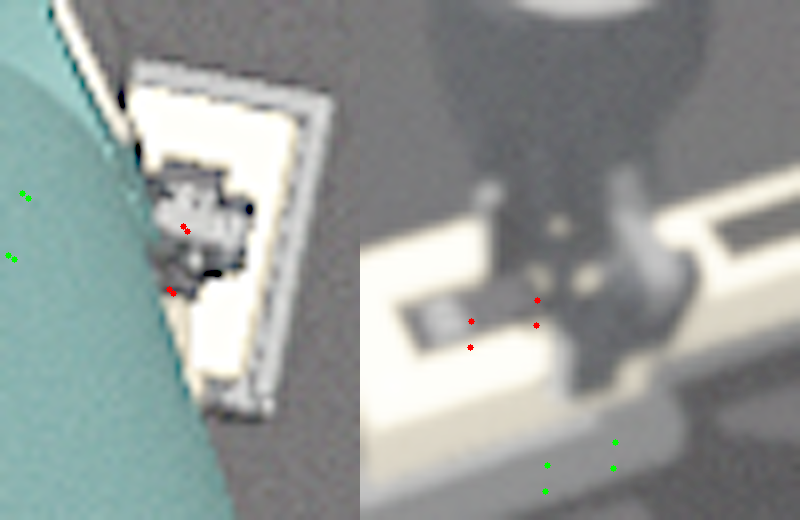

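In "scene" the slot finger's left edge is at about (490,280), over the slot and about 3 mm too far towards the handle. Its tip is still clearly above the head, so I'll shift it 2.5 mm towards the nose and keep descending until it touches.

Emit:
{"api": "carry_out", "payload": {
  "targets": [
    {"dx": -0.25,"dy": 0,"dz": 0.2,"yaw": 0,"grip": 0},
    {"dx": 0,"dy": 0,"dz": 0.2,"yaw": 0,"grip": 0},
    {"dx": 0,"dy": 0,"dz": 0,"yaw": 0,"grip": 0}
  ]
}}

```text
t: 4.58
eef_pos: [0.5674, 0.2398, 0.0322]
tool_rot: [0.114, 0.993, -0.0, -0.0]
wrist_force: [0.0, 0.1, -0.7]
opening: 0.0424
grip_force: 0.0
```

Emit:
{"api": "carry_out", "payload": {
  "targets": [
    {"dx": 0,"dy": 0,"dz": 0.2,"yaw": 0,"grip": 0},
    {"dx": 0,"dy": 0,"dz": 0.2,"yaw": 0,"grip": 0},
    {"dx": 0,"dy": 0,"dz": 0,"yaw": 0,"grip": 0}
  ]
}}

```text
t: 4.83
eef_pos: [0.5672, 0.24, 0.0282]
tool_rot: [0.114, 0.993, -0.0, -0.0]
wrist_force: [-0.2, 0.8, -0.4]
opening: 0.0428
grip_force: 0.0
```

Emit:
{"api": "carry_out", "payload": {
  "targets": [
    {"dx": 0,"dy": 0,"dz": 0.2,"yaw": 0,"grip": 0},
    {"dx": 0,"dy": 0,"dz": 0.1,"yaw": 0,"grip": 0},
    {"dx": 0,"dy": 0,"dz": 0,"yaw": 0,"grip": 0}
  ]
}}

```text
t: 5.08
eef_pos: [0.5673, 0.24, 0.0254]
tool_rot: [0.114, 0.993, -0.0, -0.0]
wrist_force: [1.0, -0.1, -0.1]
opening: 0.0426
grip_force: 0.0
```

Emit:
{"api": "carry_out", "payload": {
  "targets": [
    {"dx": 0,"dy": 0,"dz": 0.2,"yaw": 0,"grip": 0},
    {"dx": 0,"dy": 0,"dz": 0,"yaw": 0,"grip": 0}
  ]
}}

```text
t: 5.25
eef_pos: [0.5673, 0.24, 0.0234]
tool_rot: [0.114, 0.993, -0.0, -0.0]
wrist_force: [0.3, 1.4, -0.5]
opening: 0.0427
grip_force: 0.0
```

Emit:
{"api": "carry_out", "payload": {
  "targets": [
    {"dx": 0,"dy": 0,"dz": 0.2,"yaw": 0,"grip": 0},
    {"dx": 0,"dy": 0,"dz": 0,"yaw": 0,"grip": 0}
  ]
}}

```text
t: 5.42
eef_pos: [0.5673, 0.24, 0.0214]
tool_rot: [0.114, 0.993, -0.0, -0.0]
wrist_force: [0.3, -0.2, -0.2]
opening: 0.0425
grip_force: 0.0
```

Emit:
{"api": "carry_out", "payload": {
  "targets": [
    {"dx": 0,"dy": 0,"dz": 0.15,"yaw": 0,"grip": 0},
    {"dx": 0,"dy": 0,"dz": 0,"yaw": 0,"grip": 0}
  ]
}}

```text
t: 5.58
eef_pos: [0.5674, 0.24, 0.02]
tool_rot: [0.114, 0.993, -0.0, -0.0]
wrist_force: [0.6, -0.7, -0.5]
opening: 0.0425
grip_force: 0.0
```

Emit:
{"api": "carry_out", "payload": {
  "targets": [
    {"dx": 0,"dy": 0,"dz": 0.15,"yaw": 0,"grip": 0},
    {"dx": 0,"dy": 0,"dz": 0,"yaw": 0,"grip": 0}
  ]
}}

```text
t: 5.75
eef_pos: [0.5674, 0.24, 0.0185]
tool_rot: [0.114, 0.993, -0.0, -0.0]
wrist_force: [-0.8, -0.1, -0.3]
opening: 0.0427
grip_force: 0.0
```

Emit:
{"api": "carry_out", "payload": {
  "targets": [
    {"dx": 0,"dy": 0,"dz": 0.15,"yaw": 0,"grip": 0},
    {"dx": 0,"dy": 0,"dz": 0,"yaw": 0,"grip": 0}
  ]
}}

```text
t: 5.92
eef_pos: [0.5673, 0.24, 0.017]
tool_rot: [0.114, 0.993, -0.0, -0.0]
wrist_force: [0.4, -0.3, -0.5]
opening: 0.0427
grip_force: 0.0
```

Emit:
{"api": "carry_out", "payload": {
  "targets": [
    {"dx": 0,"dy": 0,"dz": 0.15,"yaw": 0,"grip": 0},
    {"dx": 0,"dy": 0,"dz": 0,"yaw": 0,"grip": 0}
  ]
}}

```text
t: 6.08
eef_pos: [0.5674, 0.24, 0.0155]
tool_rot: [0.114, 0.993, -0.0, -0.0]
wrist_force: [0.9, 0.1, 0.2]
opening: 0.0425
grip_force: 0.0
```

```bash
python3 - <<'E'
from h import *
a=snapshot("top");b=snapshot("scene");p,R=st()
def mk(n,im,x,y,w,h,s):
  o=crop(im,x,y,w,h,s);o=(255*(o/255.)**.45).astype(np.uint8)
  return o
cv2.imwrite("pics/d5.png",np.hstack([mk("top",a,275,155,35,65,8),mk("scene",b,315,205,65,65,8)]))
E
```

```text
t 6.18 p [0.5674 0.24   0.0156] tool x deg 166.91 tilt [-0. -0.] F [ 0.21  0.33 -0.08] M [0.028 0.041 0.002] open 0.0429 gf 0.0
```

View pics/d5.png

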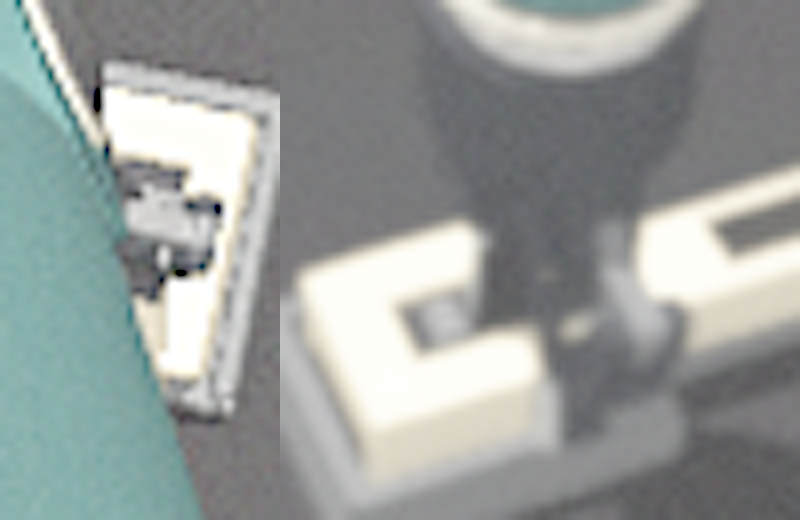

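```bash
python3 - <<'E'
from h import *
p,R=st()
for w in(.0213,.0285,.0358):
  for z in(.03,.04,.05,.06):
    q=p+R@[0,w,0];q[2]=z;r=p+R@[0,-w,0];r[2]=z
    print(w,z,((proj("scene",q)-[315,205])*8+[280,0]).round(),((proj("scene",r)-[315,205])*8+[280,0]).round())
E
```

```text
t 6.18 p [0.5674 0.24   0.0156] tool x deg 166.91 tilt [-0. -0.] F [ 0.21  0.33 -0.08] M [0.028 0.041 0.002] open 0.0429 gf 0.0
0.0213 0.03 [557. 472.] [501. 365.]
0.0213 0.04 [559. 453.] [502. 346.]
0.0213 0.05 [560. 433.] [503. 326.]
0.0213 0.06 [562. 413.] [504. 306.]
0.0285 0.03 [567. 491.] [491. 348.]
0.0285 0.04 [569. 471.] [492. 328.]
0.0285 0.05 [570. 452.] [493. 308.]
0.0285 0.06 [572. 432.] [495. 288.]
0.0358 0.03 [577. 510.] [482. 330.]
0.0358 0.04 [579. 491.] [483. 310.]
0.0358 0.05 [580. 471.] [484. 290.]
0.0358 0.06 [582. 451.] [485. 270.]
```

Emit:
{"api": "carry_out", "payload": {
  "targets": [
    {"dx": 0,"dy": 0,"dz": 0.15,"yaw": 0,"grip": 0},
    {"dx": 0,"dy": 0,"dz": 0,"yaw": 0,"grip": 0}
  ]
}}

```text
t: 6.35
eef_pos: [0.5674, 0.24, 0.014]
tool_rot: [0.114, 0.993, -0.0, -0.0]
wrist_force: [0.8, -0.8, 0.7]
opening: 0.0426
grip_force: 0.0
```

Emit:
{"api": "carry_out", "payload": {
  "targets": [
    {"dx": 0,"dy": 0,"dz": 0.15,"yaw": 0,"grip": 0},
    {"dx": 0,"dy": 0,"dz": 0,"yaw": 0,"grip": 0}
  ]
}}

```text
t: 6.52
eef_pos: [0.5673, 0.24, 0.0124]
tool_rot: [0.114, 0.993, -0.0, -0.0]
wrist_force: [0.5, -0.2, 0.1]
opening: 0.0428
grip_force: 0.0
```

Emit:
{"api": "carry_out", "payload": {
  "targets": [
    {"dx": 0,"dy": 0,"dz": 0.1,"yaw": 0,"grip": 0},
    {"dx": 0,"dy": 0,"dz": 0,"yaw": 0,"grip": 0}
  ]
}}

```text
t: 6.68
eef_pos: [0.5674, 0.24, 0.0115]
tool_rot: [0.114, 0.993, -0.0, -0.0]
wrist_force: [0.5, 0.4, -0.3]
opening: 0.0425
grip_force: 0.0
```

Emit:
{"api": "carry_out", "payload": {
  "targets": [
    {"dx": 0,"dy": 0,"dz": 0.1,"yaw": 0,"grip": 0},
    {"dx": 0,"dy": 0,"dz": 0,"yaw": 0,"grip": 0}
  ]
}}

```text
t: 6.85
eef_pos: [0.5674, 0.24, 0.0105]
tool_rot: [0.114, 0.993, -0.0, -0.0]
wrist_force: [-0.4, -0.1, 0.2]
opening: 0.0427
grip_force: 0.0
```

Emit:
{"api": "carry_out", "payload": {
  "targets": [
    {"dx": 0,"dy": 0,"dz": 0.1,"yaw": 0,"grip": 0},
    {"dx": 0,"dy": 0,"dz": 0,"yaw": 0,"grip": 0}
  ]
}}

```text
t: 7.02
eef_pos: [0.5674, 0.24, 0.0095]
tool_rot: [0.114, 0.993, -0.0, -0.0]
wrist_force: [-0.0, 0.5, 0.7]
opening: 0.0422
grip_force: 0.0
```

Emit:
{"api": "carry_out", "payload": {
  "targets": [
    {"dx": 0,"dy": 0,"dz": 0.1,"yaw": 0,"grip": 0},
    {"dx": 0,"dy": 0,"dz": 0,"yaw": 0,"grip": 0}
  ]
}}

```text
t: 7.18
eef_pos: [0.5676, 0.2401, 0.0087]
tool_rot: [0.114, 0.993, 0.0, 0.0]
wrist_force: [0.4, 0.2, -0.3]
opening: 0.0428
grip_force: 0.0
```

Emit:
{"api": "carry_out", "payload": {
  "targets": [
    {"dx": 0,"dy": 0,"dz": 0.1,"yaw": 0,"grip": 0},
    {"dx": 0,"dy": 0,"dz": 0,"yaw": 0,"grip": 0}
  ]
}}

```text
t: 7.35
eef_pos: [0.5676, 0.2401, 0.0086]
tool_rot: [0.114, 0.993, 0.0, 0.0]
wrist_force: [-2.0, -0.8, 8.4]
opening: 0.0426
grip_force: 3.6
```

Emit:
{"api": "carry_out", "payload": {
  "targets": [
    {"dx": 0,"dy": 0,"dz": 0.1,"yaw": 0,"grip": 0},
    {"dx": 0,"dy": 0,"dz": 0,"yaw": 0,"grip": 0}
  ]
}}

```text
t: 7.52
eef_pos: [0.5677, 0.2401, 0.0086]
tool_rot: [0.114, 0.993, 0.0, -0.0]
wrist_force: [-4.4, -0.4, 14.1]
opening: 0.0428
grip_force: 6.9
```

Contact at TCP z = 0.0086 fits the slot floor: the pictures put the tip about 40 mm above the reported TCP. I'll lift about 1 mm clear and push towards the nose.

Emit:
{"api": "carry_out", "payload": {
  "targets": [
    {"dx": 0,"dy": 0,"dz": -0.3,"yaw": 0,"grip": 0},
    {"dx": 0,"dy": 0,"dz": 0,"yaw": 0,"grip": 0},
    {"dx": -0.1,"dy": 0,"dz": 0,"yaw": 0,"grip": 0},
    {"dx": -0.1,"dy": 0,"dz": 0,"yaw": 0,"grip": 0}
  ]
}}

```text
t: 7.85
eef_pos: [0.5693, 0.2395, 0.0094]
tool_rot: [0.114, 0.993, -0.0, -0.0]
wrist_force: [0.2, -0.7, 1.0]
opening: 0.0427
grip_force: 0.0
```

Emit:
{"api": "carry_out", "payload": {
  "targets": [
    {"dx": -0.1,"dy": 0,"dz": 0,"yaw": 0,"grip": 0},
    {"dx": -0.1,"dy": 0,"dz": 0,"yaw": 0,"grip": 0}
  ]
}}

```text
t: 8.02
eef_pos: [0.5709, 0.2392, 0.0093]
tool_rot: [0.114, 0.993, -0.0, -0.001]
wrist_force: [-1.2, -0.7, 0.4]
opening: 0.0425
grip_force: 0.6
```

Emit:
{"api": "carry_out", "payload": {
  "targets": [
    {"dx": -0.1,"dy": 0,"dz": 0,"yaw": 0,"grip": 0},
    {"dx": -0.1,"dy": 0,"dz": 0,"yaw": 0,"grip": 0}
  ]
}}

```text
t: 8.18
eef_pos: [0.573, 0.2387, 0.0094]
tool_rot: [0.114, 0.993, -0.0, -0.0]
wrist_force: [-0.9, 1.0, -0.1]
opening: 0.0428
grip_force: 0.6
```

Emit:
{"api": "carry_out", "payload": {
  "targets": [
    {"dx": -0.1,"dy": 0,"dz": 0,"yaw": 0,"grip": 0},
    {"dx": -0.1,"dy": 0,"dz": 0,"yaw": 0,"grip": 0}
  ]
}}

```text
t: 8.35
eef_pos: [0.5751, 0.2382, 0.0094]
tool_rot: [0.114, 0.993, -0.0, -0.0]
wrist_force: [-2.0, 0.6, -0.9]
opening: 0.0429
grip_force: 0.6
```

Emit:
{"api": "carry_out", "payload": {
  "targets": [
    {"dx": -0.1,"dy": 0,"dz": 0,"yaw": 0,"grip": 0},
    {"dx": -0.1,"dy": 0,"dz": 0,"yaw": 0,"grip": 0}
  ]
}}

```text
t: 8.52
eef_pos: [0.5771, 0.2377, 0.0095]
tool_rot: [0.114, 0.993, -0.0, -0.0]
wrist_force: [-0.8, 0.5, -0.2]
opening: 0.0424
grip_force: 0.6
```

Emit:
{"api": "carry_out", "payload": {
  "targets": [
    {"dx": -0.1,"dy": 0,"dz": 0,"yaw": 0,"grip": 0},
    {"dx": -0.1,"dy": 0,"dz": 0,"yaw": 0,"grip": 0}
  ]
}}

```text
t: 8.68
eef_pos: [0.5792, 0.2373, 0.0096]
tool_rot: [0.114, 0.993, -0.0, -0.0]
wrist_force: [-1.4, -0.4, -1.4]
opening: 0.0426
grip_force: 0.6
```

Emit:
{"api": "carry_out", "payload": {
  "targets": [
    {"dx": -0.1,"dy": 0,"dz": 0,"yaw": 0,"grip": 0},
    {"dx": 0,"dy": 0,"dz": 0,"yaw": 0,"grip": 0}
  ]
}}

```text
t: 8.85
eef_pos: [0.5804, 0.237, 0.0097]
tool_rot: [0.114, 0.993, 0.0, 0.0]
wrist_force: [-1.2, -0.2, -1.0]
opening: 0.0426
grip_force: 0.5
```

Emit:
{"api": "carry_out", "payload": {
  "targets": [
    {"dx": -0.1,"dy": 0,"dz": 0,"yaw": 0,"grip": 0},
    {"dx": 0,"dy": 0,"dz": 0,"yaw": 0,"grip": 0}
  ]
}}

```text
t: 9.02
eef_pos: [0.5813, 0.2369, 0.0097]
tool_rot: [0.114, 0.993, 0.0, 0.0]
wrist_force: [-1.0, 0.8, -1.3]
opening: 0.0426
grip_force: 0.6
```

Emit:
{"api": "carry_out", "payload": {
  "targets": [
    {"dx": -0.1,"dy": 0,"dz": 0,"yaw": 0,"grip": 0},
    {"dx": 0,"dy": 0,"dz": 0,"yaw": 0,"grip": 0}
  ]
}}

```text
t: 9.18
eef_pos: [0.5823, 0.2367, 0.0097]
tool_rot: [0.114, 0.993, 0.0, 0.0]
wrist_force: [-1.1, 0.8, -1.1]
opening: 0.043
grip_force: 0.7
```

Emit:
{"api": "carry_out", "payload": {
  "targets": [
    {"dx": -0.1,"dy": 0,"dz": 0,"yaw": 0,"grip": 0},
    {"dx": 0,"dy": 0,"dz": 0,"yaw": 0,"grip": 0}
  ]
}}

```text
t: 9.35
eef_pos: [0.5833, 0.2364, 0.0097]
tool_rot: [0.114, 0.993, 0.0, 0.0]
wrist_force: [-0.8, 0.6, -0.4]
opening: 0.0426
grip_force: 0.7
```

Emit:
{"api": "carry_out", "payload": {
  "targets": [
    {"dx": -0.1,"dy": 0,"dz": 0,"yaw": 0,"grip": 0},
    {"dx": 0,"dy": 0,"dz": 0,"yaw": 0,"grip": 0}
  ]
}}

```text
t: 9.52
eef_pos: [0.5835, 0.2364, 0.0096]
tool_rot: [0.114, 0.993, -0.0, -0.001]
wrist_force: [-3.0, 0.4, 0.6]
opening: 0.0425
grip_force: 1.6
```

Emit:
{"api": "carry_out", "payload": {
  "targets": [
    {"dx": -0.1,"dy": 0,"dz": 0,"yaw": 0,"grip": 0},
    {"dx": 0,"dy": 0,"dz": 0,"yaw": 0,"grip": 0}
  ]
}}

```text
t: 9.68
eef_pos: [0.5836, 0.2363, 0.0095]
tool_rot: [0.114, 0.994, -0.0, -0.001]
wrist_force: [-5.5, -0.1, 2.3]
opening: 0.0427
grip_force: 2.8
```

Emit:
{"api": "carry_out", "payload": {
  "targets": [
    {"dx": -0.1,"dy": 0,"dz": 0,"yaw": 0,"grip": 0},
    {"dx": 0,"dy": 0,"dz": 0,"yaw": 0,"grip": 0}
  ]
}}

```text
t: 9.85
eef_pos: [0.5837, 0.2362, 0.0094]
tool_rot: [0.114, 0.994, -0.0, -0.002]
wrist_force: [-6.7, 0.3, 2.0]
opening: 0.0427
grip_force: 3.7
```

Emit:
{"api": "carry_out", "payload": {
  "targets": [
    {"dx": -0.1,"dy": 0,"dz": 0,"yaw": 0,"grip": 0},
    {"dx": 0,"dy": 0,"dz": 0,"yaw": 0,"grip": 0}
  ]
}}

```text
t: 10.02
eef_pos: [0.5839, 0.2358, 0.0093]
tool_rot: [0.114, 0.993, -0.001, -0.003]
wrist_force: [-9.6, 0.4, 5.1]
opening: 0.0427
grip_force: 4.5
```

The force rises to about 9 N at a hard stop, so the switch is at its end. Now I'll back off, lift clear, open and go above the handle.

Emit:
{"api": "carry_out", "payload": {
  "targets": [
    {"dx": 0.5,"dy": 0,"dz": 0,"yaw": 0,"grip": 0},
    {"dx": 0.4,"dy": 0,"dz": -0.5,"yaw": 0,"grip": 0},
    {"dx": 0,"dy": 0,"dz": -2,"yaw": 0,"grip": 0},
    {"dx": 0,"dy": 0,"dz": -2.5,"yaw": 0,"grip": 0},
    {"dx": 2,"dy": -0.7,"dz": 0,"yaw": 0,"grip": 1},
    {"dx": 2.5,"dy": -1,"dz": 0,"yaw": 0,"grip": 1},
    {"dx": 2.5,"dy": -1,"dz": 0,"yaw": 0,"grip": 1},
    {"dx": 1.2,"dy": -0.2,"dz": 0,"yaw": 0,"grip": 1},
    {"dx": 0,"dy": 0,"dz": 0,"yaw": 0,"grip": 1},
    {"dx": 0,"dy": 0,"dz": 0,"yaw": 0,"grip": 1}
  ]
}}

```text
t: 10.85
eef_pos: [0.4929, 0.2283, 0.0607]
tool_rot: [0.114, 0.994, 0.001, 0.001]
wrist_force: [0.1, 0.3, 0.2]
opening: 0.0855
grip_force: 0.0
```

```bash
python3 - <<'E'
from h import *
need(.4928,.2271)
b=snapshot("scene");a=snapshot("top")
# head + knob: nose corners & knob brightness in slot along the centre line, scene view
o=np.array([.519,.221,0]);d=np.array([.974,-.225,0])
g=cv2.cvtColor(b,cv2.COLOR_BGR2GRAY).astype(np.float32)
for z,x0,x1 in((.049,.02,.08),):
  for x in np.arange(x0,x1,.0025):
    u,v=proj("scene",o+d*x+[0,0,z]); print(round(x*1000,1),int(cv2.getRectSubPix(g,(1,1),(float(u),float(v)))[0,0]),end=" | ")
cv2.imwrite("pics/e1.png",np.hstack([crop(b,305,200,100,70,5),cv2.copyMakeBorder(crop(a,260,155,60,70,5),0,0,0,0,cv2.BORDER_CONSTANT)]))
E
```

```text
t 10.85 p [0.4929 0.2283 0.0607] tool x deg 166.95 tilt [0.003 0.001] F [0.1  0.29 0.23] M [ 0.021 -0.087 -0.03 ] open 0.0855 gf 0.0
need cm [-0.02 -0.12 -0.  ]
20.0 252 | 22.5 251 | 25.0 249 | 27.5 235 | 30.0 179 | 32.5 108 | 35.0 71 | 37.5 63 | 40.0 63 | 42.5 63 | 45.0 61 | 47.5 60 | 50.0 62 | 52.5 62 | 55.0 59 | 57.5 64 | 60.0 59 | 62.5 63 | 65.0 69 | 67.5 96 | 70.0 125 | 72.5 139 | 75.0 172 | 77.5 222 |
```

View pics/e1.png

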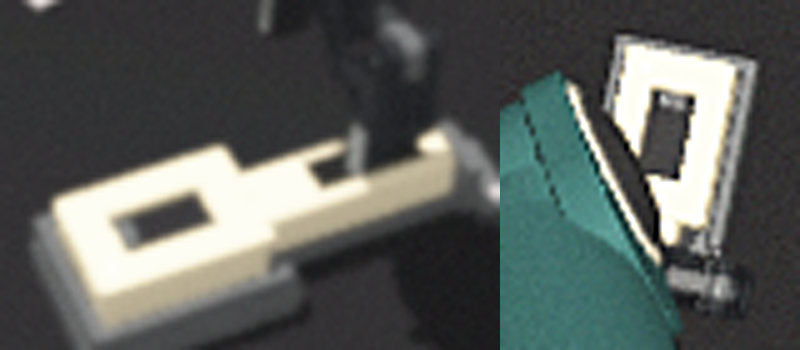

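The knob now sits at the slot's nose end, at about (130,230) in the left crop and (675,100) in the right one, so the switch is on. Next is descending over the handle with force checks.

Emit:
{"api": "carry_out", "payload": {
  "targets": [
    {"dx": 0,"dy": -0.1,"dz": 1.5,"yaw": 0,"grip": 1},
    {"dx": 0,"dy": 0,"dz": 1.5,"yaw": 0,"grip": 1},
    {"dx": 0,"dy": 0,"dz": 1.5,"yaw": 0,"grip": 1},
    {"dx": 0,"dy": 0,"dz": 0,"yaw": 0,"grip": 1}
  ]
}}

```text
t: 11.28
eef_pos: [0.4912, 0.2258, 0.0123]
tool_rot: [0.114, 0.993, -0.001, -0.001]
wrist_force: [-0.2, -0.1, -0.8]
opening: 0.0855
grip_force: 0.0
```

Emit:
{"api": "carry_out", "payload": {
  "targets": [
    {"dx": 0,"dy": 0,"dz": 0.7,"yaw": 0,"grip": 1},
    {"dx": 0,"dy": 0,"dz": 0.7,"yaw": 0,"grip": 1},
    {"dx": 0,"dy": 0,"dz": 0,"yaw": 0,"grip": 1}
  ]
}}

```text
t: 11.53
eef_pos: [0.4916, 0.2267, -0.0001]
tool_rot: [0.114, 0.993, -0.0, -0.0]
wrist_force: [0.0, -0.2, 0.1]
opening: 0.0855
grip_force: 0.0
```

Emit:
{"api": "carry_out", "payload": {
  "targets": [
    {"dx": 0,"dy": 0,"dz": 0.7,"yaw": 0,"grip": 1},
    {"dx": 0,"dy": 0,"dz": 0.7,"yaw": 0,"grip": 1},
    {"dx": 0,"dy": 0,"dz": 0,"yaw": 0,"grip": 1}
  ]
}}

```text
t: 11.78
eef_pos: [0.4908, 0.2266, -0.0144]
tool_rot: [0.114, 0.993, -0.0, -0.001]
wrist_force: [-0.0, 0.3, -0.8]
opening: 0.0854
grip_force: 0.0
```

Emit:
{"api": "carry_out", "payload": {
  "targets": [
    {"dx": 0,"dy": 0,"dz": 0.5,"yaw": 0,"grip": 1},
    {"dx": 0,"dy": 0,"dz": 0.5,"yaw": 0,"grip": 1},
    {"dx": 0,"dy": 0,"dz": 0,"yaw": 0,"grip": 1}
  ]
}}

```text
t: 12.03
eef_pos: [0.491, 0.2266, -0.0242]
tool_rot: [0.114, 0.993, -0.0, -0.001]
wrist_force: [1.0, 0.0, -0.5]
opening: 0.0853
grip_force: 0.0
```

Emit:
{"api": "carry_out", "payload": {
  "targets": [
    {"dx": 0,"dy": 0,"dz": 0,"yaw": 0,"grip": 0.2},
    {"dx": 0,"dy": 0,"dz": 0,"yaw": 0,"grip": 0},
    {"dx": 0,"dy": 0,"dz": 0,"yaw": 0,"grip": -0.1},
    {"dx": 0,"dy": 0,"dz": 0,"yaw": 0,"grip": -0.3},
    {"dx": 0,"dy": 0,"dz": 0,"yaw": 0,"grip": -1},
    {"dx": 0,"dy": 0,"dz": 0,"yaw": 0,"grip": -1},
    {"dx": 0,"dy": 0,"dz": 0,"yaw": 0,"grip": -1}
  ],
  "grip_force": 25
}}

```text
t: 12.62
eef_pos: [0.4916, 0.2271, -0.023]
tool_rot: [0.114, 0.994, 0.0, 0.0]
wrist_force: [-1.3, -0.9, 3.9]
opening: 0.0338
grip_force: 25.9
```

Emit:
{"api": "carry_out", "payload": {
  "targets": [
    {"dx": 0,"dy": 0,"dz": 0,"yaw": 0,"grip": -1},
    {"dx": 0,"dy": 0,"dz": 0,"yaw": 0,"grip": -1},
    {"dx": 0,"dy": 0,"dz": 0,"yaw": 0,"grip": -1}
  ],
  "grip_force": 60
}}

```text
t: 12.87
eef_pos: [0.4916, 0.2271, -0.0229]
tool_rot: [0.114, 0.993, 0.0, 0.0]
wrist_force: [-2.0, -0.4, 5.1]
opening: 0.033
grip_force: 60.4
```

```bash
python3 -c "
from h import *
st()"
```

```text
t 12.87 p [ 0.4916  0.2271 -0.0229] tool x deg 166.92 tilt [0. 0.] F [-1.97 -0.44  5.07] M [-0.091  0.346  0.047] open 0.033 gf 60.4
```

The scanner is gripped (34 mm opening). I'll lift 150 mm relative to the dock, so the window ends up 80 mm above the label.

Emit:
{"api": "carry_out", "payload": {
  "targets": [
    {"dx": 0,"dy": 0,"dz": -0.3,"yaw": 0,"grip": -1},
    {"dx": 0,"dy": 0,"dz": -0.7,"yaw": 0,"grip": -1},
    {"dx": 0,"dy": 0,"dz": -1.2,"yaw": 0,"grip": -1},
    {"dx": 0,"dy": 0,"dz": -1.5,"yaw": 0,"grip": -1},
    {"dx": 0,"dy": 0,"dz": -1.5,"yaw": 0,"grip": -1},
    {"dx": 0,"dy": 0,"dz": -1.5,"yaw": 0,"grip": -1},
    {"dx": 0,"dy": 0,"dz": -1.5,"yaw": 0,"grip": -1},
    {"dx": 0,"dy": 0,"dz": -1.5,"yaw": 0,"grip": -1},
    {"dx": 0,"dy": 0,"dz": -1.5,"yaw": 0,"grip": -1},
    {"dx": 0,"dy": 0,"dz": -1.5,"yaw": 0,"grip": -1},
    {"dx": 0,"dy": 0,"dz": -1.5,"yaw": 0,"grip": -1},
    {"dx": 0,"dy": 0,"dz": -0.8,"yaw": 0,"grip": -1}
  ]
}}

```text
t: 13.87
eef_pos: [0.4923, 0.2271, 0.1291]
tool_rot: [0.114, 0.993, 0.001, 0.001]
wrist_force: [-0.6, -0.5, -3.1]
opening: 0.0334
grip_force: 59.9
```

Emit:
{"api": "carry_out", "payload": {
  "targets": [
    {"dx": 0,"dy": 0,"dz": 0,"yaw": -2,"grip": -1},
    {"dx": 0,"dy": 0,"dz": 0,"yaw": -4,"grip": -1},
    {"dx": 0,"dy": 0,"dz": 0,"yaw": -5,"grip": -1},
    {"dx": 0,"dy": 0,"dz": 0,"yaw": -5,"grip": -1},
    {"dx": 0,"dy": 0,"dz": 0,"yaw": -5,"grip": -1},
    {"dx": 0,"dy": 0,"dz": 0,"yaw": -5,"grip": -1},
    {"dx": 0,"dy": 0,"dz": 0,"yaw": -5,"grip": -1},
    {"dx": 0,"dy": 0,"dz": 0,"yaw": -5,"grip": -1},
    {"dx": 0,"dy": 0,"dz": 0,"yaw": -3.3,"grip": -1},
    {"dx": 0,"dy": 0,"dz": 0,"yaw": -2,"grip": -1},
    {"dx": 0,"dy": 0,"dz": 0,"yaw": 0,"grip": -1}
  ]
}}

```text
t: 14.78
eef_pos: [0.4913, 0.2265, 0.1268]
tool_rot: [-0.244, 0.97, -0.0, -0.0]
wrist_force: [0.1, -0.0, -4.0]
opening: 0.0338
grip_force: 59.8
```

```bash
python3 -c "
from h import *
need(.459,-.2384)"
```

```text
t 14.78 p [0.4913 0.2265 0.1268] tool x deg -151.75 tilt [-0. -0.] F [ 0.15 -0.04 -4.02] M [-0.012  0.063 -0.038] open 0.0338 gf 59.8
need cm [ 2.485e+01 -3.943e+01  2.000e-02]
```

Emit:
{"api": "carry_out", "payload": {
  "targets": [
    {"dx": 0.5,"dy": -0.8,"dz": 0,"yaw": 0,"grip": -1},
    {"dx": 1,"dy": -1.6,"dz": 0,"yaw": 0,"grip": -1},
    {"dx": 1.5,"dy": -2.4,"dz": 0,"yaw": 0,"grip": -1},
    {"dx": 1.6,"dy": -2.5,"dz": 0,"yaw": 0,"grip": -1},
    {"dx": 1.6,"dy": -2.5,"dz": 0,"yaw": 0,"grip": -1},
    {"dx": 1.6,"dy": -2.5,"dz": 0,"yaw": 0,"grip": -1},
    {"dx": 1.6,"dy": -2.5,"dz": 0,"yaw": 0,"grip": -1},
    {"dx": 1.6,"dy": -2.5,"dz": 0,"yaw": 0,"grip": -1},
    {"dx": 1.6,"dy": -2.5,"dz": 0,"yaw": 0,"grip": -1},
    {"dx": 1.6,"dy": -2.5,"dz": 0,"yaw": 0,"grip": -1}
  ]
}}

```text
t: 15.62
eef_pos: [0.471, -0.0389, 0.1269]
tool_rot: [-0.243, 0.97, -0.0, 0.0]
wrist_force: [1.3, -0.5, -3.8]
opening: 0.0336
grip_force: 60.0
```

Emit:
{"api": "carry_out", "payload": {
  "targets": [
    {"dx": 1.6,"dy": -2.5,"dz": 0,"yaw": 0,"grip": -1},
    {"dx": 1.6,"dy": -2.5,"dz": 0,"yaw": 0,"grip": -1},
    {"dx": 1.6,"dy": -2.5,"dz": 0,"yaw": 0,"grip": -1},
    {"dx": 1.6,"dy": -2.5,"dz": 0,"yaw": 0,"grip": -1},
    {"dx": 1.6,"dy": -2.5,"dz": 0,"yaw": 0,"grip": -1},
    {"dx": 1.2,"dy": -2,"dz": 0,"yaw": 0,"grip": -1},
    {"dx": 1,"dy": -1.6,"dz": 0,"yaw": 0,"grip": -1},
    {"dx": 0.5,"dy": -1,"dz": 0,"yaw": 0,"grip": -1},
    {"dx": 0,"dy": 0,"dz": 0,"yaw": 0,"grip": -1},
    {"dx": 0,"dy": 0,"dz": 0,"yaw": 0,"grip": -1},
    {"dx": 0,"dy": 0,"dz": 0,"yaw": 0,"grip": -1}
  ]
}}

```text
t: 16.53
eef_pos: [0.4585, -0.2365, 0.1266]
tool_rot: [-0.244, 0.97, 0.001, -0.0]
wrist_force: [0.1, 1.0, -4.1]
opening: 0.0334
grip_force: 60.1
```

```bash
python3 - <<'E'
from h import *
need(.459,-.2384)
a=snapshot("top");b=snapshot("scene")
cv2.imwrite("pics/f_top.png",a);cv2.imwrite("pics/f_scene.png",b)
# beige head top in scene/top: bright low-saturation blob
for n,im,z in(("top",a,.206),("scene",b,.206)):
  h=cv2.cvtColor(im,cv2.COLOR_BGR2HSV);m=((h[...,2]>225)&(h[...,1]<60)).astype(np.uint8)
  u,v=proj(n,np.array([.553,-.188,z]));m2=np.zeros_like(m);y0,x0=int(v),int(u);m2[y0-60:y0+60,x0-60:x0+60]=m[y0-60:y0+60,x0-60:x0+60]
  k,l,s,c=cv2.connectedComponentsWithStats(m2)
  for i in np.argsort(-s[1:,4])[:3]+1: print(n,"exp",(round(u),round(v)),s[i],c[i].round(1))
  cs,_=cv2.findContours((l==1+np.argmax(s[1:,4])).astype(np.uint8),0,2);r=cv2.approxPolyDP(max(cs,key=cv2.contourArea),3,True)[:,0];
  for q in r:print(q,ray(n,q,z).round(4)[:2])
E
```

```text
t 16.53 p [ 0.4585 -0.2365  0.1266] tool x deg -151.7 tilt [-0.     0.001] F [ 0.12  0.96 -4.06] M [-0.058  0.01   0.013] open 0.0334 gf 60.1
need cm [ 0.04 -0.19 -0.  ]
top exp (454, 178) [ 426  165   54   49 1019] [456.7 189.2]
top exp (454, 178) [479 234   3   3   7] [479.7 235.1]
top exp (454, 178) [492 234   3   3   7] [492.7 235.1]
[426 182] [ 0.5446 -0.1217]
[436 197] [ 0.5087 -0.1435]
[442 194] [ 0.5155 -0.1578]
[436 196] [ 0.511  -0.1436]
[429 184] [ 0.5397 -0.1285]
[437 193] [ 0.5181 -0.1463]
[431 183] [ 0.542  -0.1333]
[437 177] [ 0.5559 -0.1479]
[457 210] [ 0.4773 -0.1909]
[473 212] [ 0.4719 -0.2276]
[474 201] [ 0.4976 -0.2313]
[479 197] [ 0.5067 -0.2433]
[459 165] [ 0.5834 -0.2007]
scene exp (258, 109) [247  94  34  24 394] [264.2 105.3]
scene exp (258, 109) [247 134  23  18 171] [257.6 142.5]
[280  99] [ 0.4789 -0.1957]
[275  94] [ 0.4779 -0.2246]
[263  95] [ 0.5081 -0.2392]
[247 112] [ 0.5829 -0.1935]
[264 117] [ 0.5564 -0.1484]
```

Both cameras put the nose about 5 mm off across the label, so I'll correct that and hold still for 3 s.

Emit:
{"api": "carry_out", "payload": {
  "targets": [
    {"dx": 0.1,"dy": -0.25,"dz": 0,"yaw": 0,"grip": -1},
    {"dx": 0,"dy": -0.25,"dz": 0,"yaw": 0,"grip": -1},
    {"dx": 0,"dy": 0,"dz": 0,"yaw": 0,"grip": -1},
    {"dx": 0,"dy": 0,"dz": 0,"yaw": 0,"grip": -1},
    {"dx": 0,"dy": 0,"dz": 0,"yaw": 0,"grip": -1},
    {"dx": 0,"dy": 0,"dz": 0,"yaw": 0,"grip": -1}
  ]
}}

```text
t: 17.13
eef_pos: [0.4599, -0.2428, 0.1266]
tool_rot: [-0.244, 0.97, 0.0, -0.0]
wrist_force: [0.1, -0.2, -3.9]
opening: 0.0332
grip_force: 60.1
```

```bash
python3 - <<'E'
from h import *
need(.459,-.2415)
for n in("top","scene"):
  a=snapshot(n);z=.206
  h=cv2.cvtColor(a,cv2.COLOR_BGR2HSV);m=((h[...,2]>225)&(h[...,1]<60)).astype(np.uint8)
  u,v=proj(n,np.array([.553,-.188,z]));y0,x0=int(v),int(u);m2=np.zeros_like(m);m2[y0-60:y0+60,x0-60:x0+60]=m[y0-60:y0+60,x0-60:x0+60]
  k,l,s,c=cv2.connectedComponentsWithStats(m2)
  cs,_=cv2.findContours((l==1+np.argmax(s[1:,4])).astype(np.uint8),0,2);r=cv2.approxPolyDP(max(cs,key=cv2.contourArea),3,True)[:,0]
  for q in r:print(n,q,ray(n,q,z).round(4)[:2])
E
```

```text
t 17.13 p [ 0.4599 -0.2428  0.1266] tool x deg -151.78 tilt [-0.  0.] F [ 0.11 -0.18 -3.89] M [-0.056  0.05   0.003] open 0.0332 gf 60.1
need cm [0.01 0.15 0.  ]
top [426 182] [ 0.5446 -0.1217]
top [436 197] [ 0.5087 -0.1435]
top [444 192] [ 0.5201 -0.1627]
top [441 190] [ 0.525  -0.1559]
top [436 196] [ 0.511  -0.1436]
top [429 184] [ 0.5397 -0.1285]
top [437 193] [ 0.5181 -0.1463]
top [432 184] [ 0.5396 -0.1355]
top [440 177] [ 0.5558 -0.1549]
top [460 209] [ 0.4795 -0.1979]
top [476 211] [ 0.4741 -0.2347]
top [481 195] [ 0.5113 -0.2482]
top [462 164] [ 0.5856 -0.2078]
scene [279  99] [ 0.4812 -0.1972]
scene [273  93] [ 0.48  -0.232]
scene [261  94] [ 0.5103 -0.2467]
scene [245 111] [ 0.5852 -0.2005]
scene [263 116] [ 0.5564 -0.1538]
```

Emit:
{"api": "carry_out", "payload": {
  "targets": [
    {"dx": 0,"dy": 0,"dz": 0,"yaw": 0,"grip": -1},
    {"dx": 0,"dy": 0,"dz": 0,"yaw": 0,"grip": -1},
    {"dx": 0,"dy": 0,"dz": 0,"yaw": 0,"grip": -1},
    {"dx": 0,"dy": 0,"dz": 0,"yaw": 0,"grip": -1},
    {"dx": 0,"dy": 0,"dz": 0,"yaw": 0,"grip": -1},
    {"dx": 0,"dy": 0,"dz": 0,"yaw": 0,"grip": -1},
    {"dx": 0,"dy": 0,"dz": 0,"yaw": 0,"grip": -1},
    {"dx": 0,"dy": 0,"dz": 0,"yaw": 0,"grip": -1},
    {"dx": 0,"dy": 0,"dz": 0,"yaw": 0,"grip": -1},
    {"dx": 0,"dy": 0,"dz": 0,"yaw": 0,"grip": -1},
    {"dx": 0,"dy": 0,"dz": 0,"yaw": 0,"grip": -1},
    {"dx": 0,"dy": 0,"dz": 0,"yaw": 0,"grip": -1}
  ]
}}

```text
t: 18.23
eef_pos: [0.4599, -0.2429, 0.1267]
tool_rot: [-0.244, 0.97, 0.0, 0.0]
wrist_force: [0.8, -0.2, -3.4]
opening: 0.0329
grip_force: 60.1
```

Emit:
{"api": "carry_out", "payload": {
  "targets": [
    {"dx": 0,"dy": 0,"dz": 0,"yaw": 0,"grip": -1},
    {"dx": 0,"dy": 0,"dz": 0,"yaw": 0,"grip": -1},
    {"dx": 0,"dy": 0,"dz": 0,"yaw": 0,"grip": -1},
    {"dx": 0,"dy": 0,"dz": 0,"yaw": 0,"grip": -1},
    {"dx": 0,"dy": 0,"dz": 0,"yaw": 0,"grip": -1},
    {"dx": 0,"dy": 0,"dz": 0,"yaw": 0,"grip": -1},
    {"dx": 0,"dy": 0,"dz": 0,"yaw": 0,"grip": -1},
    {"dx": 0,"dy": 0,"dz": 0,"yaw": 0,"grip": -1},
    {"dx": 0,"dy": 0,"dz": 0,"yaw": 0,"grip": -1},
    {"dx": 0,"dy": 0,"dz": 0,"yaw": 0,"grip": -1},
    {"dx": 0,"dy": 0,"dz": 0,"yaw": 0,"grip": -1},
    {"dx": 0,"dy": 0,"dz": 0,"yaw": 0,"grip": -1}
  ]
}}

```text
t: 19.23
eef_pos: [0.4599, -0.2429, 0.1267]
tool_rot: [-0.244, 0.97, -0.0, 0.0]
wrist_force: [0.2, 1.5, -3.0]
opening: 0.0333
grip_force: 60.1
```

Emit:
{"api": "carry_out", "payload": {
  "targets": [
    {"dx": 0,"dy": 0,"dz": 0,"yaw": 0,"grip": -1},
    {"dx": 0,"dy": 0,"dz": 0,"yaw": 0,"grip": -1},
    {"dx": 0,"dy": 0,"dz": 0,"yaw": 0,"grip": -1},
    {"dx": 0,"dy": 0,"dz": 0,"yaw": 0,"grip": -1},
    {"dx": 0,"dy": 0,"dz": 0,"yaw": 0,"grip": -1},
    {"dx": 0,"dy": 0,"dz": 0,"yaw": 0,"grip": -1},
    {"dx": 0,"dy": 0,"dz": 0,"yaw": 0,"grip": -1},
    {"dx": 0,"dy": 0,"dz": 0,"yaw": 0,"grip": -1},
    {"dx": 0,"dy": 0,"dz": 0,"yaw": 0,"grip": -1},
    {"dx": 0,"dy": 0,"dz": 0,"yaw": 0,"grip": -1},
    {"dx": 0,"dy": 0,"dz": 0,"yaw": 0,"grip": -1},
    {"dx": 0,"dy": 0,"dz": 0,"yaw": 0,"grip": -1}
  ]
}}

```text
t: 20.23
eef_pos: [0.4599, -0.2429, 0.1267]
tool_rot: [-0.244, 0.97, 0.0, 0.0]
wrist_force: [-0.5, 0.2, -3.9]
opening: 0.0333
grip_force: 60.1
```

```bash
python3 -c "
from h import *
need(.4916,.2271)"
```

```text
t 20.23 p [ 0.4599 -0.2429  0.1267] tool x deg -151.78 tilt [0. 0.] F [-0.49  0.23 -3.9 ] M [-0.041  0.051  0.042] open 0.0333 gf 60.1
need cm [-25.01  39.91   0.  ]
```

The hold is done: the nose midpoint is within 1 mm of target and the lift reads 150 mm. Heading back to the dock, I'll aim 3 mm back from the nose wall, where the scanner lay originally.

Emit:
{"api": "carry_out", "payload": {
  "targets": [
    {"dx": -0.5,"dy": 0.8,"dz": 0,"yaw": 0,"grip": -1},
    {"dx": -1,"dy": 1.6,"dz": 0,"yaw": 0,"grip": -1},
    {"dx": -1.5,"dy": 2.4,"dz": 0,"yaw": 0,"grip": -1},
    {"dx": -1.6,"dy": 2.5,"dz": 0,"yaw": 0,"grip": -1},
    {"dx": -1.6,"dy": 2.5,"dz": 0,"yaw": 0,"grip": -1},
    {"dx": -1.6,"dy": 2.5,"dz": 0,"yaw": 0,"grip": -1},
    {"dx": -1.6,"dy": 2.5,"dz": 0,"yaw": 0,"grip": -1},
    {"dx": -1.6,"dy": 2.5,"dz": 0,"yaw": 0,"grip": -1},
    {"dx": -1.6,"dy": 2.5,"dz": 0,"yaw": 0,"grip": -1},
    {"dx": -1.6,"dy": 2.5,"dz": 0,"yaw": 0,"grip": -1}
  ]
}}

```text
t: 21.07
eef_pos: [0.4792, 0.0229, 0.1269]
tool_rot: [-0.244, 0.97, 0.0, 0.0]
wrist_force: [0.9, -0.2, -3.0]
opening: 0.0333
grip_force: 60.1
```

Emit:
{"api": "carry_out", "payload": {
  "targets": [
    {"dx": -1.6,"dy": 2.5,"dz": 0,"yaw": 0,"grip": -1},
    {"dx": -1.6,"dy": 2.5,"dz": 0,"yaw": 0,"grip": -1},
    {"dx": -1.6,"dy": 2.5,"dz": 0,"yaw": 0,"grip": -1},
    {"dx": -1.6,"dy": 2.5,"dz": 0,"yaw": 0,"grip": -1},
    {"dx": -1.6,"dy": 2.5,"dz": 0,"yaw": 0,"grip": -1},
    {"dx": -1.3,"dy": 2.2,"dz": 0,"yaw": 0,"grip": -1},
    {"dx": -1,"dy": 1.7,"dz": 0,"yaw": 0,"grip": -1},
    {"dx": -0.5,"dy": 1.2,"dz": 0,"yaw": 0,"grip": -1},
    {"dx": 0,"dy": 0,"dz": 0,"yaw": 0,"grip": -1}
  ]
}}

```text
t: 21.82
eef_pos: [0.4902, 0.2309, 0.1266]
tool_rot: [-0.246, 0.969, 0.001, -0.0]
wrist_force: [0.5, 0.9, -3.5]
opening: 0.0332
grip_force: 60.1
```

Emit:
{"api": "carry_out", "payload": {
  "targets": [
    {"dx": 0,"dy": 0,"dz": 0,"yaw": 2,"grip": -1},
    {"dx": 0,"dy": 0,"dz": 0,"yaw": 4,"grip": -1},
    {"dx": 0,"dy": 0,"dz": 0,"yaw": 5,"grip": -1},
    {"dx": 0,"dy": 0,"dz": 0,"yaw": 5,"grip": -1},
    {"dx": 0,"dy": 0,"dz": 0,"yaw": 5,"grip": -1},
    {"dx": 0,"dy": 0,"dz": 0,"yaw": 5,"grip": -1},
    {"dx": 0,"dy": 0,"dz": 0,"yaw": 5,"grip": -1},
    {"dx": 0,"dy": 0,"dz": 0,"yaw": 5,"grip": -1},
    {"dx": 0,"dy": 0,"dz": 0,"yaw": 3.3,"grip": -1},
    {"dx": 0,"dy": 0,"dz": 0,"yaw": 2,"grip": -1},
    {"dx": 0,"dy": 0,"dz": 0,"yaw": 0,"grip": -1},
    {"dx": 0,"dy": 0,"dz": 0,"yaw": 0,"grip": -1}
  ]
}}

```text
t: 22.82
eef_pos: [0.4914, 0.2259, 0.1267]
tool_rot: [0.114, 0.993, -0.0, -0.0]
wrist_force: [-0.4, 0.3, -3.3]
opening: 0.0336
grip_force: 60.3
```

```bash
python3 -c "
from h import *
need(.4887,.2278)"
```

```text
t 22.82 p [0.4914 0.2259 0.1267] tool x deg 166.91 tilt [-0. -0.] F [-0.44  0.3  -3.29] M [0.072 0.095 0.009] open 0.0336 gf 60.3
need cm [ 0.31  0.12 -0.  ]
```

Emit:
{"api": "carry_out", "payload": {
  "targets": [
    {"dx": 0.3,"dy": 0.1,"dz": 0.5,"yaw": 0,"grip": -1},
    {"dx": 0,"dy": 0,"dz": 1.2,"yaw": 0,"grip": -1},
    {"dx": 0,"dy": 0,"dz": 1.5,"yaw": 0,"grip": -1},
    {"dx": 0,"dy": 0,"dz": 1.5,"yaw": 0,"grip": -1},
    {"dx": 0,"dy": 0,"dz": 1.5,"yaw": 0,"grip": -1},
    {"dx": 0,"dy": 0,"dz": 1.5,"yaw": 0,"grip": -1},
    {"dx": 0,"dy": 0,"dz": 1.5,"yaw": 0,"grip": -1},
    {"dx": 0,"dy": 0,"dz": 1.5,"yaw": 0,"grip": -1},
    {"dx": 0,"dy": 0,"dz": 1,"yaw": 0,"grip": -1},
    {"dx": 0,"dy": 0,"dz": 0.5,"yaw": 0,"grip": -1},
    {"dx": 0,"dy": 0,"dz": 0,"yaw": 0,"grip": -1},
    {"dx": 0,"dy": 0,"dz": 0,"yaw": 0,"grip": -1}
  ]
}}

```text
t: 23.82
eef_pos: [0.489, 0.2286, 0.0048]
tool_rot: [0.114, 0.993, 0.0, 0.0]
wrist_force: [-0.5, 0.6, -3.7]
opening: 0.0334
grip_force: 60.2
```

```bash
python3 -c "
from h import *
need(.4887,.2278)"
```

```text
t 23.82 p [0.489  0.2286 0.0048] tool x deg 166.93 tilt [0. 0.] F [-0.47  0.61 -3.73] M [ 0.06   0.08  -0.031] open 0.0334 gf 60.2
need cm [ 0.01 -0.09 -0.  ]
```

Now lowering gently; the seat should be about 27.7 mm below.

Emit:
{"api": "carry_out", "payload": {
  "targets": [
    {"dx": 0,"dy": -0.05,"dz": 0.4,"yaw": 0,"grip": -1},
    {"dx": 0,"dy": 0,"dz": 0.4,"yaw": 0,"grip": -1},
    {"dx": 0,"dy": 0,"dz": 0.4,"yaw": 0,"grip": -1},
    {"dx": 0,"dy": 0,"dz": 0.3,"yaw": 0,"grip": -1},
    {"dx": 0,"dy": 0,"dz": 0,"yaw": 0,"grip": -1}
  ]
}}

```text
t: 24.23
eef_pos: [0.4883, 0.2279, -0.0109]
tool_rot: [0.114, 0.993, -0.0, -0.0]
wrist_force: [-0.4, -0.1, -4.1]
opening: 0.0335
grip_force: 60.2
```

Emit:
{"api": "carry_out", "payload": {
  "targets": [
    {"dx": 0,"dy": 0,"dz": 0.3,"yaw": 0,"grip": -1},
    {"dx": 0,"dy": 0,"dz": 0.3,"yaw": 0,"grip": -1},
    {"dx": 0,"dy": 0,"dz": 0.2,"yaw": 0,"grip": -1},
    {"dx": 0,"dy": 0,"dz": 0,"yaw": 0,"grip": -1}
  ]
}}

```text
t: 24.57
eef_pos: [0.4884, 0.2279, -0.0188]
tool_rot: [0.114, 0.993, -0.0, -0.0]
wrist_force: [-0.9, -0.1, -3.8]
opening: 0.0331
grip_force: 60.2
```

Emit:
{"api": "carry_out", "payload": {
  "targets": [
    {"dx": 0,"dy": 0,"dz": 0.15,"yaw": 0,"grip": -1},
    {"dx": 0,"dy": 0,"dz": 0.1,"yaw": 0,"grip": -1},
    {"dx": 0,"dy": 0,"dz": 0,"yaw": 0,"grip": -1}
  ]
}}

```text
t: 24.82
eef_pos: [0.4886, 0.228, -0.021]
tool_rot: [0.114, 0.993, -0.0, -0.0]
wrist_force: [-0.1, -0.4, -3.1]
opening: 0.0333
grip_force: 60.2
```

Emit:
{"api": "carry_out", "payload": {
  "targets": [
    {"dx": 0,"dy": 0,"dz": 0.1,"yaw": 0,"grip": -1},
    {"dx": 0,"dy": 0,"dz": 0,"yaw": 0,"grip": -1}
  ]
}}

```text
t: 24.98
eef_pos: [0.4887, 0.2281, -0.0219]
tool_rot: [0.114, 0.993, -0.0, 0.0]
wrist_force: [0.4, 0.3, -2.9]
opening: 0.0327
grip_force: 60.2
```

Emit:
{"api": "carry_out", "payload": {
  "targets": [
    {"dx": 0,"dy": 0,"dz": 0.1,"yaw": 0,"grip": -1},
    {"dx": 0,"dy": 0,"dz": 0,"yaw": 0,"grip": -1}
  ]
}}

```text
t: 25.15
eef_pos: [0.4889, 0.2282, -0.0228]
tool_rot: [0.114, 0.993, 0.0, 0.0]
wrist_force: [0.1, -0.0, -3.2]
opening: 0.033
grip_force: 60.5
```

Emit:
{"api": "carry_out", "payload": {
  "targets": [
    {"dx": 0,"dy": 0,"dz": 0.1,"yaw": 0,"grip": -1},
    {"dx": 0,"dy": 0,"dz": 0,"yaw": 0,"grip": -1}
  ]
}}

```text
t: 25.32
eef_pos: [0.4889, 0.2282, -0.0229]
tool_rot: [0.114, 0.993, 0.0, 0.0]
wrist_force: [-1.2, -1.1, 6.0]
opening: 0.0329
grip_force: 61.4
```

Emit:
{"api": "carry_out", "payload": {
  "targets": [
    {"dx": 0,"dy": 0,"dz": 0.05,"yaw": 0,"grip": -1},
    {"dx": 0,"dy": 0,"dz": 0,"yaw": 0,"grip": -1}
  ]
}}

```text
t: 25.48
eef_pos: [0.4889, 0.2282, -0.0229]
tool_rot: [0.114, 0.993, 0.0, 0.0]
wrist_force: [-3.3, -1.7, 11.0]
opening: 0.0332
grip_force: 62.0
```

It seated at exactly the earlier height. I'll ease off, release gently and retreat upward.

Emit:
{"api": "carry_out", "payload": {
  "targets": [
    {"dx": 0,"dy": 0,"dz": -0.08,"yaw": 0,"grip": -1},
    {"dx": 0,"dy": 0,"dz": 0,"yaw": 0,"grip": -1},
    {"dx": 0,"dy": 0,"dz": 0,"yaw": 0,"grip": -0.1},
    {"dx": 0,"dy": 0,"dz": 0,"yaw": 0,"grip": 0},
    {"dx": 0,"dy": 0,"dz": 0,"yaw": 0,"grip": 0.3},
    {"dx": 0,"dy": 0,"dz": 0,"yaw": 0,"grip": 0.7},
    {"dx": 0,"dy": 0,"dz": 0,"yaw": 0,"grip": 1},
    {"dx": 0,"dy": 0,"dz": 0,"yaw": 0,"grip": 1},
    {"dx": 0,"dy": 0,"dz": 0,"yaw": 0,"grip": 1}
  ],
  "grip_force": 20
}}

```text
t: 26.23
eef_pos: [0.4888, 0.2281, -0.0236]
tool_rot: [0.114, 0.993, 0.0, 0.0]
wrist_force: [0.0, 0.2, 0.2]
opening: 0.0852
grip_force: 0.0
```

Emit:
{"api": "carry_out", "payload": {
  "targets": [
    {"dx": 0,"dy": 0,"dz": -0.5,"yaw": 0,"grip": 1},
    {"dx": 0,"dy": 0,"dz": -1,"yaw": 0,"grip": 1},
    {"dx": 0,"dy": 0,"dz": -1.5,"yaw": 0,"grip": 1},
    {"dx": 0,"dy": 0,"dz": -2,"yaw": 0,"grip": 1},
    {"dx": 0,"dy": 0,"dz": -2,"yaw": 0,"grip": 1},
    {"dx": 0,"dy": 0,"dz": -2,"yaw": 0,"grip": 1},
    {"dx": 0,"dy": 0,"dz": -2,"yaw": 0,"grip": 1},
    {"dx": 0,"dy": 0,"dz": -2,"yaw": 0,"grip": 1},
    {"dx": 2,"dy": 0,"dz": -2,"yaw": 0,"grip": 1},
    {"dx": 2,"dy": 0,"dz": -1,"yaw": 0,"grip": 1},
    {"dx": 0,"dy": 0,"dz": 0,"yaw": 0,"grip": 1},
    {"dx": 0,"dy": 0,"dz": 0,"yaw": 0,"grip": 1}
  ]
}}

```text
t: 27.23
eef_pos: [0.4497, 0.2378, 0.1381]
tool_rot: [0.113, 0.994, 0.001, 0.001]
wrist_force: [0.7, 0.1, 0.3]
opening: 0.0856
grip_force: 0.0
```

```bash
python3 - <<'E'
from h import *
st()
a=snapshot("scene");b0=cv2.imread("pics/scene0.png");cv2.imwrite("pics/g.png",a)
def m(im):
  h=cv2.cvtColor(im,cv2.COLOR_BGR2HSV);k=np.zeros(im.shape[:2],np.uint8);s=((h[...,2]>225)&(h[...,1]<60)).astype(np.uint8);k[218:275,308:400]=s[218:275,308:400];return k
def ch(im):
  k=m(im);c=max(cv2.findContours(k,0,2)[0],key=cv2.contourArea);M=cv2.moments(c);return k.sum(),c[:,0].min(0),c[:,0].max(0),M["m10"]/M["m00"],M["m01"]/M["m00"]
print(ch(b0));print(ch(a))
g=cv2.cvtColor(a,cv2.COLOR_BGR2GRAY).astype(np.float32);o=np.array([.519,.221,.049]);d=np.array([.974,-.225,0])
print([(int(x*1e3),int(cv2.getRectSubPix(g,(1,1),tuple(map(float,proj("scene",o+d*x))))[0,0])) for x in np.arange(.02,.084,.004)])
D=cv2.absdiff(a,b0).max(2)
for n,(x0,y0,x1,y1) in dict(carton=(215,108,305,190),tape=(195,215,250,270),sciss=(303,160,372,205),jar=(355,310,410,370)).items():print(n,(D[y0:y1,x0:x1]>50).sum())
E
```

```text
t 27.23 p [0.4497 0.2378 0.1381] tool x deg 167.01 tilt [0.002 0.002] F [0.7  0.1  0.28] M [-0.046 -0.03  -0.017] open 0.0856 gf 0.0
(np.uint64(912), array([318, 223], dtype=int32), array([397, 258], dtype=int32), 346.98200559049616, 241.57669461914745)
(np.uint64(912), array([317, 223], dtype=int32), array([396, 258], dtype=int32), 346.4439797874194, 241.8379508625196)
[(20, 252), (24, 241), (28, 150), (32, 68), (36, 60), (40, 62), (44, 60), (48, 61), (52, 60), (56, 60), (60, 62), (64, 93), (68, 132), (72, 174), (76, 238), (80, 251)]
carton 0
tape 0
sciss 0
jar 0
```

The scanner is back within about 1.5 mm of where it lay, the knob is still at the nose end, and the carton, tape, scissors and jar show no change. Handing in.

```bash
python3 -c "
from workcell import job
print(job.close_job())"
```

```text
the job is handed in; nothing more can be done
None
```

The job is handed in: I switched the scanner on in its dock, held it still for about 3 s with its window about 80 mm above the label, and set it back within about 1.5 mm of where it lay, still on. The carton, tape roll, jar and scissors did not move; the handed-in result came back with no verdict.

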